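# Park and chock the transport rollers

### The job

Park the three round rubber rollers on the steel tray, lying on their sides in a close row, centred across the tray: first the longest against the tray's upright stop, then the middle one against it, then the shortest, each touching the one before or only a few millimetres from it. Last, set the ridge-shaped wooden chock flat and square on the tray, close against the shortest roller, so that the row cannot roll apart. Leave the square aluminium block and the flat pulley disc where they are.

Things in the scene. Friction and masses are not known exactly. Their poses are not given: they have to be found in the camera images.
- roller_long: Longest of three round black rubber rollers with bright metal end rims, 36 mm in diameter, 66 mm long, about 130 g, lying on its side; can roll. Origin at its centre, 18 mm above what it lies on; its x axis is the roller's axis (y and z turn as it rolls). Its two flat end faces are the handy grip: held by the ends, the fingers stay clear of its neighbours in the row.
- roller_mid: Middle roller, same make, 36 mm in diameter, 52 mm long, about 100 g, lying on its side. Origin at its centre; x along the roller's axis.
- roller_short: Shortest roller, same make, 36 mm in diameter, 38 mm long (about as long as it is thick), about 75 g, lying on its side. Origin at its centre; x along the roller's axis.
- chock: Loose wooden chock, a ridge with the section of a roof with a flat top, both sides alike: 44 mm along its x (the ridge; flat end faces, grip here), foot 36 mm wide along its y, 26 mm high, top flat 14 mm wide, about 90 g. Origin at the centre of its underside, z up. It touches a roller lying beside it, both on the tray, when their centres are 31 mm apart horizontally.
- tray: Fixed steel tray, a flat plate without side walls, 84 mm along its x, 180 mm along its y, 6 mm thick, with one dark upright stop, 36 mm along x and 12 mm thick, rising 24 mm above the plate at its -y end. Origin at the centre of the plate's underside on the table, z up. The stop's inner face lies at y = -74 mm, so the first roller touches it with its centre at y = -56 mm; the row runs from there towards +y along the plate's centre line (x = 0), roller axes along x.
- square_block: Bystander: square aluminium block 52 x 36 x 36 mm, not round, to be left where it is. Origin at the centre of its underside.
- flat_pulley: Bystander: flat metal pulley disc lying flat, 52 mm in diameter, 16 mm high, to be left where it is. Origin at the centre of its underside.
There are look-alikes about, which are no part of the job. Leave any blue or turquoise look-alike of the roller_mid alone.

How it is judged:
By the outcome, as a careful person would: the job done as asked, in the order asked, and still so for the second after the job is handed in, with the robot touching nothing.
It also fails if it takes over 99 s, if anything falls off the work surface, if the arm or the gripper's body presses on something with over 40 N, if the wrist force passes 120 N, or if a joint passes its speed limit or range.

### The arm

A 6-joint arm with a two-finger parallel gripper is mounted at the origin on the work surface. World frame = base frame: x ahead of the robot, y to its left, z up, the work surface at z = 0. Lengths are in m, angles in degrees, forces in N, time in s.
With the tool pointing down it reaches from about 0.25 to 0.725 m from the base axis. Payload 9.7 kg.
Tool frame: the origin (TCP) lies on the centre line of the jaws, within the pads' length; the fingertips stand 19 mm ahead of it and the grasp point (between the pads) is the TCP; z points along the fingers, y is the direction in which the jaws open and shut (so a half turn about z gives the same grasp; the last joint's range is limited). The gripper opens to 85 mm and grips with 20 to 120 N. Pads are 22 mm wide; open, the fingers measure 114 mm over their backs; the gripper's body (76 mm by 85 mm) begins 54 mm behind the grasp point. The pads swing forward as they close: fully open they stand 13 mm farther back than shut.
Start: joints at [63.942, 4.979, 10.078, 95.1, 0, 90], TCP at [0.242, 0.494, 0.25] pointing down, gripper open.
Joint ranges: [-179.16, 179.16], [-48.56, 103.87], [-65.8, 70.77], [-126.05, 130.52], [-82.76, 87.17], [-180, 180]. Speed limits (degrees/s): [127.2, 127.2, 147.25, 180, 180, 180].

### API

Orientations are given as [roll, pitch, yaw] about the fixed x, y, z axes, in that order (R = Rz(yaw) Ry(pitch) Rx(roll)).
In Python, from workcell import bot gives the robot as it stands.
- The arm moves only by the tool servo_tool, never from a script. Its argument "motion" is a list that holds one entry, the list of rows, each a list of 6 numbers: the shift along the tool's x, y, z in mm, then the turn, a rotation vector about the tool's x, y, z in rad. A call has 1 to 5 rows; each row shifts and turns the commanded pose from where the row before left it, along the tool's axes as they then stand; what a row does not reach is not made up. A row lasts 1/10 s, in which the tool goes at most 50 mm and 8.59 degrees, less where a joint would pass 70% of its speed; a pose out of reach is approached as far as the arm can. A call is refused whole if a number of a shift passes 50 or a number of a turn 0.15, either way. A call with a gripper value outside its range is refused whole. "gripper" is the finger opening in mm, from 0 to 85.4, set as the call begins (left out, the last holds). The fingers move at their own pace and stop on an object; "newtons" is the grip in N (left out, the last holds). Time passes only in rows, so rows that do not move let the fingers close. It gives the time, the measured TCP pose, the force and the opening at its end, in the units of the state.
- bot.get_obs(): the state, without advancing time (a new reading comes with each control period).
- bot.camera(name): name is "side" or "top" or "wrist"; returns a dict with "color" (400x640x3 uint8, red, green, blue), "fx", "fy", "cx", "cy" (pixels), "R" (3x3) and "t" (3): a world point X has camera coordinates R X + t. Camera axes: x right, y down, z forward; pixel columns grow to the right and rows downward; lengths in m; the calibration is good to about 2 mm. The wrist camera is an equidistant fisheye: a pixel r from the principal point sees the ray r / f radians off the axis. A picture is of the moment at which its call begins. There is no depth.
- bot.job_done(): hands the job in, once; it reports no verdict.
Trained networks look in a picture, given as the dict that the camera call returned (one of the last four; its "shot" number tells which), for a name from the list of things; names that differ only in an ending like _2 or _b are one class to them, and where a whole thing is asked for, a point or a joint stands for the part that bears it (a point fixed in the world has none). Each returns a list of dicts, best first, with "confidence" (0 to 1); they miss things now and then, are a little off and sometimes report something else, mostly with a low value. They report only what shows in the picture. A call takes as long as a camera call. They do not tell look-alikes from the thing itself.
- bot.look_for(picture, label): "rect" ([left, top, width, height] in pixels, round what is visible of it).
The state is a dict: "time": time; "q": joint angles; "qd": joint speeds; "joint_efforts": joint torques, N m; "ee_pos": TCP position; "tcp_rot": TCP orientation; "wrist_force": force on the tool from outside, world axes, zero at the start; "torque": the same for the moment, N m; "opening": finger opening in m.
Only numpy, scipy, OpenCV 4.12 (cv2) and the standard library are available. Lean on these libraries where they do the work, as an engineer would, in place of code of your own. Each camera call takes 0.05 s, during which the arm holds its last target.

## Working session

There is one attempt and no reset: what is moved stays moved. The work goes in short steps, Python scripts to look and compute and a tool call to move; the robot and the scene stay as the last step left them, time stands still between calls to the robot, and variables do not carry over. Pictures are saved under pics/ and viewed, and the job is handed in when it is done.

Besides the shell and the picture viewer there is one more tool, called after "Emit:" by a JSON object that holds its "fn" and its "kwargs", one argument or row to a line. servo_tool: Moves the arm, as the interface text tells. Its arguments: {"type":"object","properties":{"motion":{"type":"array","items":{"type":"array","items":{"type":"array","items":{"type":"number"}}}},"gripper":{"type":"number"},"newtons":{"type":"number"}},"required":["motion"]}

```bash
ls; mkdir -p pics; python3 - <<'E'
from workcell import bot
import cv2,pickle
d={}
for n in ("top","side","wrist"):
    p=bot.camera(n); d[n]=p
    cv2.imwrite(f"pics/{n}0.png",p["color"][:,:,::-1])
    print(n,p["fx"],p["fy"],p["cx"],p["cy"],p["R"],p["t"])
    for l in ("roller_long","roller_mid","roller_short","chock","tray"):
        print(l,[(r["rect"],round(r["confidence"],2)) for r in bot.look_for(p,l)][:5])
pickle.dump(d,open("d0.pkl","wb"))
print(bot.get_obs())
E
```

```text
pics
top 421.1596833880416 421.1596833880416 317.74843926516473 200.15799436534442 [[ 0.01382255 -0.9996835   0.02101996]
 [-0.99610295 -0.01559832 -0.08680787]
 [ 0.08710828 -0.01973814 -0.99600329]] [0.02947708 0.57543452 1.02951246]
roller_long [([188.6, 237.2, 25.3, 25.7], 0.72), ([249.4, 183.9, 19.3, 23.0], 0.39)]
roller_mid [([297.2, 174.0, 20.5, 23.8], 0.86), ([336.5, 174.1, 28.7, 21.1], 0.74), ([313.6, 136.4, 27.0, 25.0], 0.74), ([269.6, 139.1, 22.0, 21.6], 0.64), ([353.1, 129.5, 27.6, 25.0], 0.54)]
roller_short [([190.3, 189.7, 17.5, 21.4], 0.48)]
chock [([254.7, 236.5, 12.8, 19.1], 0.75)]
tray [([383.5, 216.8, 76.4, 58.6], 0.6), ([299.9, 229.4, 18.0, 17.2], 0.33)]
side 519.8784569601249 519.8784569601249 323.6563755931172 199.5301559560295 [[ 0.98861793 -0.1498457  -0.01344787]
 [-0.08512658 -0.48344057 -0.87122826]
 [ 0.12404856  0.86245665 -0.49069387]] [-0.55214692  0.12280239  0.95263012]
roller_long [([246.7, 156.3, 28.8, 17.0], 0.66)]
roller_mid [([343.4, 226.9, 30.9, 26.9], 0.97), ([366.4, 179.0, 27.7, 24.1], 0.83), ([331.9, 202.0, 27.8, 25.7], 0.76), ([406.2, 231.4,
[... 474 characters left out ...]
.63)]
roller_mid []
roller_short []
chock []
tray []
{'time': 0.9, 'q': array([ 6.39421135e+01,  4.97987602e+00,  1.00800886e+01,  9.50994783e+01,
       -1.06150579e-03,  8.99998769e+01]), 'qd': array([-0.01968352, -0.02959502, -0.03311927, -0.05615693, -0.03572513,
       -0.04995057]), 'joint_efforts': array([ 2.04159107e-03, -5.20088732e+01,  4.64869630e+01,  1.00526424e-03,
        3.93496487e-05,  3.62530272e-06]), 'ee_pos': array([0.24161187, 0.4940989 , 0.25029158]), 'tcp_rot': array([1.79999266e+02, 1.06150736e-03, 1.53942237e+02]), 'wrist_force': array([-0.70650305, -0.21298534,  0.07353942]), 'torque': array([-0.00725181,  0.00304817,  0.01416026]), 'opening': 0.08520460432715321}
```

```bash
python3 - <<'E'
import cv2,pickle
d=pickle.load(open("d0.pkl","rb"))
t=d["top"]["color"][100:300,150:480,::-1]; cv2.imwrite("pics/topz.png",cv2.resize(t,(792,480),interpolation=cv2.INTER_CUBIC))
t=d["side"]["color"][130:380,200:480,::-1]; cv2.imwrite("pics/sidez.png",cv2.resize(t,(672,600),interpolation=cv2.INTER_CUBIC))
E
```

```text
(no output)
```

View pics/top0.png

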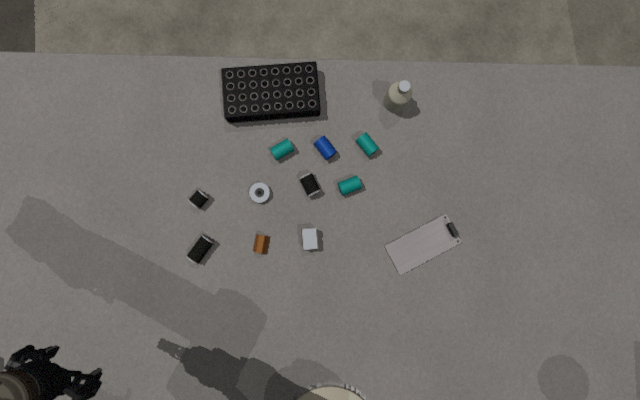

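```bash
sleep 0
```

```text
(no output)
```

View pics/topz.png

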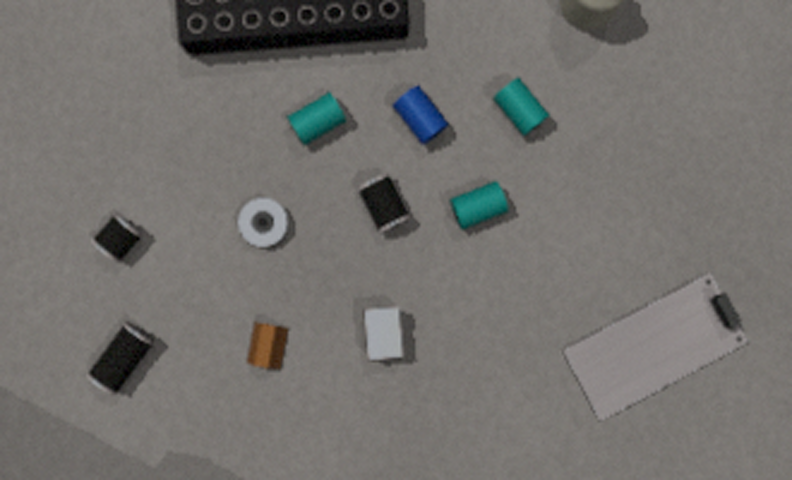

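View pics/sidez.png

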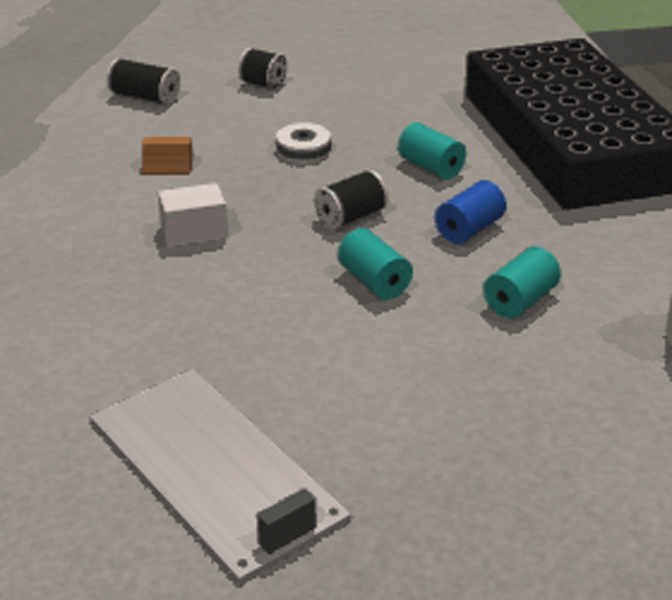

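```bash
cat > h.py <<'E'
import numpy as np,cv2,pickle
def ray(p,u,v,fish=False):
    R=np.array(p["R"]);t=np.array(p["t"])
    if fish:
        a=(u-p["cx"])/p["fx"];b=(v-p["cy"])/p["fy"];th=np.hypot(a,b)
        d=np.array([a/th*np.sin(th),b/th*np.sin(th),np.cos(th)]) if th>1e-9 else np.array([0,0,1.])
    else: d=np.array([(u-p["cx"])/p["fx"],(v-p["cy"])/p["fy"],1.])
    return -R.T@t,R.T@d
def at(p,u,v,z,fish=False):
    c,d=ray(p,u,v,fish); return c+d*(z-c[2])/d[2]
def proj(p,X,fish=False):
    X=np.atleast_2d(X); c=X@np.array(p["R"]).T+np.array(p["t"])
    if fish:
        r=np.hypot(c[:,0],c[:,1]);th=np.arctan2(r,c[:,2]);k=th/np.maximum(r,1e-12)
        return np.c_[p["cx"]+p["fx"]*k*c[:,0],p["cy"]+p["fy"]*k*c[:,1]]
    return np.c_[p["cx"]+p["fx"]*c[:,0]/c[:,2],p["cy"]+p["fy"]*c[:,1]/c[:,2]]
def crop(p,x,y,w,h,s,name):
    im=cv2.resize(np.ascontiguousarray(p["color"][y:y+h,x:x+w,::-1]),None,fx=s,fy=s,interpolation=cv2.INTER_CUBIC)
    cv2.imwrite(name,im); return im
def montage(p,boxes,s,name,cols=3):
    ts=[cv2.resize(np.ascontiguousarray(p["color"][y:y+36,x:x+36,::-1]),None,fx=s,fy=s,interpolation=cv2.INTER_CUBIC) for x,y in boxes]
    cv2.imwrite(name,np.vstack([np.hstack(ts[i:i+cols]) for i in range(0,len(ts),cols)]))
E
python3 - <<'E'
from h import *
d=pickle.load(open("d0.pkl","rb"));t=d["top"];s=d["side"]
def tz(u,v): return ((u+.5)/2.4+150-.5,(v+.5)/2.4+100-.5)
def sz(u,v): return ((u+.5)/2.4+200-.5,(v+.5)/2.4+130-.5)
for n,a,z in (("long",(121,358),.018),("short",(118,238),.018),("mid",(385,204),.018),("chock",(267,345),.02),("block",(384,333),.036),("pulley",(263,222),.016)):
    print(n,at(t,*tz(*a),z).round(4))
for n,a in (("c1",(564,351)),("c2",(601,419)),("c3",(747,341)),("c4",(710,275))):
    print(n,at(t,*tz(*a),.006).round(4))
for n,a in (("s1",(90,419)),("s2",(193,370)),("s3",(351,517)),("s4",(240,580))):
    print(n,at(s,*sz(*a),.006).round(4))
montage(t,[(183,232),(180,180),(293,167),(244,226)],10,"pics/m.png",2)
E
```

```text
long [0.4497 0.3278 0.018 ]
short [0.5741 0.3357 0.018 ]
mid [0.6144 0.0576 0.018 ]
chock [0.4651 0.1775 0.02  ]
block [0.4792 0.0566 0.036 ]
pulley [0.5935 0.1854 0.016 ]
c1 [ 0.4628 -0.1336  0.006 ]
c2 [ 0.3924 -0.1726  0.006 ]
c3 [ 0.476  -0.3283  0.006 ]
c4 [ 0.5454 -0.2897  0.006 ]
s1 [ 0.3896 -0.1776  0.006 ]
s2 [ 0.4626 -0.1367  0.006 ]
s3 [ 0.547  -0.2951  0.006 ]
s4 [ 0.4745 -0.3333  0.006 ]
```

View pics/m.png

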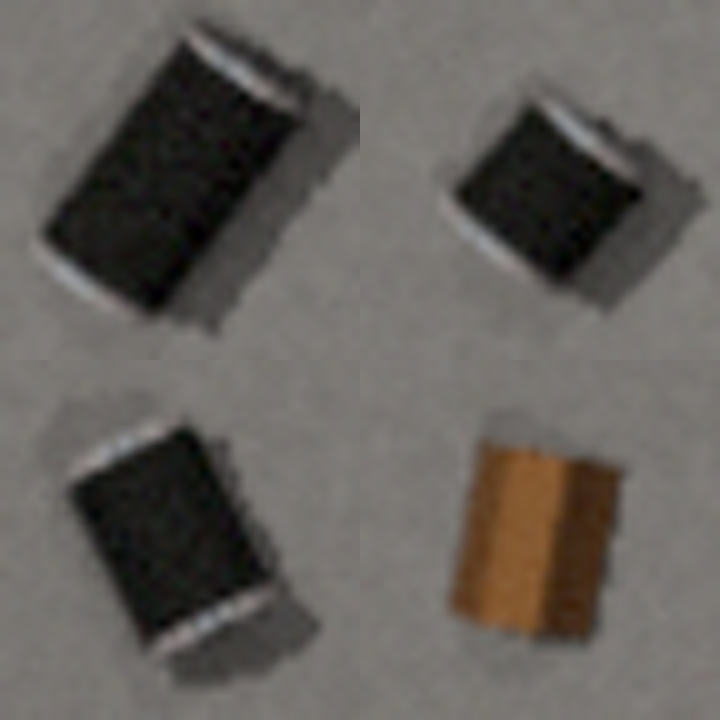

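```bash
python3 - <<'E'
import cv2;im=cv2.imread("pics/wrist0.png");cv2.imwrite("pics/w0z.png",cv2.resize(im,(800,500)))
E
```

```text
(no output)
```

View pics/wrist0.png

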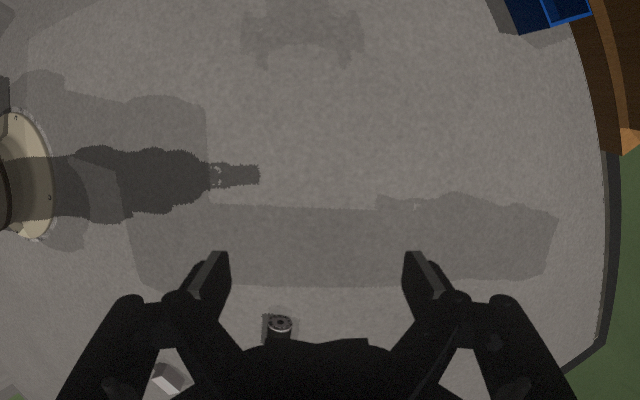

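```bash
python3 - <<'E'
from h import *
d=pickle.load(open("d0.pkl","rb"));t=d["top"];s=d["side"]
T={"long":((183,232),[(190,28),(300,108),(158,312),(38,240)],(0,0)),
"short":((180,180),[(535,95),(645,185),(572,287),(443,195)],(360,0)),
"mid":((293,167),[(185,425),(275,590),(152,652),(68,478)],(0,360)),
"chock":((244,226),[(482,445),(618,468),(592,638),(450,610)],(360,360))}
for n,(o,c,off) in T.items():
    P=np.array([at(t,o[0]+(u-off[0]+.5)/10-.5,o[1]+(v-off[1]+.5)/10-.5,.018 if n!="chock" else .0)[:2] for u,v in c])
    m=P.mean(0); 
    # 0-1 & 3-2 edges ; 1-2 & 0-3 edges
    e1=(P[1]-P[0]+P[2]-P[3])/2; e2=(P[2]-P[1]+P[3]-P[0])/2
    f=lambda e:(round(np.linalg.norm(e)*1000,1),round(np.degrees(np.arctan2(e[1],e[0])),1))
    print(n,m.round(4),f(e1),f(e2))
w=d["wrist"];R=np.array(w["R"]);tt=np.array(w["t"])
o=dict(p=np.array([.2416,.4941,.2503]),yaw=153.94)
from scipy.spatial.transform import Rotation as Ro
Rt=Ro.from_euler("xyz",[180,0,153.94],degrees=True).as_matrix()
print("cam in tool",Rt.T@(-R.T@tt-o["p"])); print("axes in tool (cols x,y,z cam)",(Rt.T@R.T).round(3))
np.save("camtool.npy",np.c_[Rt.T@R.T,Rt.T@(-R.T@tt-o["p"])])
montage(s,[(243,147),(294,143),(326,197),(250,180)],10,"pics/ms.png",2)
E
```

```text
long [0.4501 0.3289] (np.float64(34.4), np.float64(-122.3)) (np.float64(62.1), np.float64(146.5))
short [0.5748 0.3368] (np.float64(38.0), np.float64(-126.2)) (np.float64(32.3), np.float64(142.7))
mid [0.6158 0.0591] (np.float64(48.4), np.float64(-152.1)) (np.float64(33.7), np.float64(116.7))
chock [0.4645 0.1794] (np.float64(35.8), np.float64(-99.6)) (np.float64(42.7), np.float64(171.6))
cam in tool [ 0.07682248  0.00042041 -0.12431644]
axes in tool (cols x,y,z cam) [[ 0.    -0.954 -0.299]
 [ 1.    -0.     0.002]
 [-0.002 -0.299  0.954]]
```

View pics/ms.png

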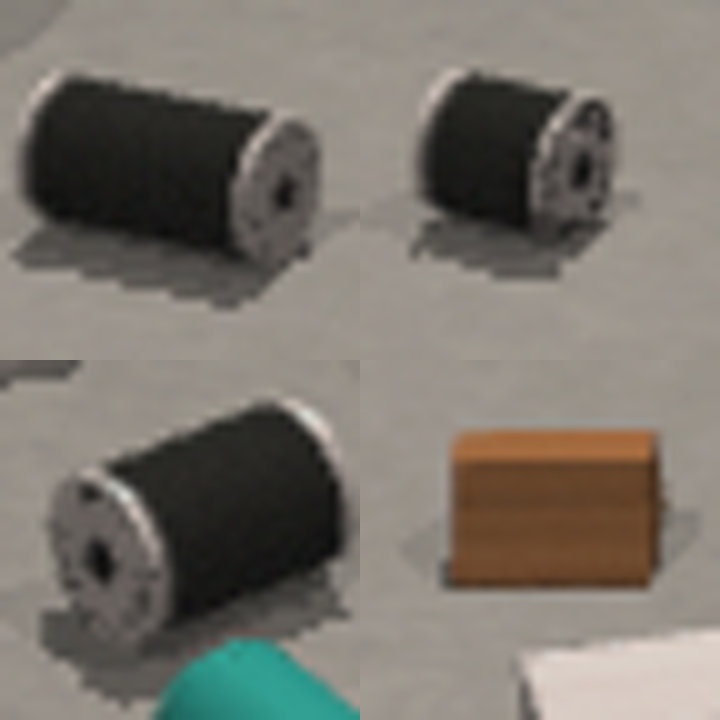

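```bash
cat > plan.py <<'E'
import numpy as np,json
def plan(start,targets,step=38,tmax=0.14,calls=True):
    # start (x,y,z m,yaw deg); targets list likewise; prints rounded rows, carrying rounding error
    x,y,z,w=start; p=np.array([x,y,z])*1000; rows=[]
    for T in targets:
        n=T[4] if len(T)>4 else 0
        g=np.array(T[:3])*1000; dw=T[3]-w; p0=p.copy();w0=w
        n=max(n,int(np.ceil(max(np.linalg.norm(g-p)/step,abs(np.radians(dw))/tmax))))
        for i in range(1,n+1):
            tp=p0+(g-p0)*i/n; tw=w0+dw*i/n
            c,s=np.cos(np.radians(w)),np.sin(np.radians(w)); d=tp-p
            r=np.round([c*d[0]+s*d[1],s*d[0]-c*d[1],-d[2]],1 if np.linalg.norm(g-p0)<12 else 0)
            t=np.round(-np.radians(tw-w),3 if abs(dw)<8 else 2)
            p=p+np.array([c*r[0]+s*r[1],s*r[0]-c*r[1],-r[2]]); w-=np.degrees(t)
            rows.append([float(v) for v in r]+[0,0,float(t)])
    if calls:
        for i in range(0,len(rows),5): print(json.dumps([[[int(v) if v==int(v) else v for v in r] for r in rows[i:i+5]]]).replace(" ",""))
    print("end",(p/1000).round(4),round(w,2))
def cur():
    from workcell import bot
    o=bot.get_obs(); e=o["ee_pos"]; return e[0],e[1],e[2],o["tcp_rot"][2]
E
python3 - <<'E'
from plan import *
s=cur(); print(s)
plan(s,[(.450,.3285,.16,57)])
E
```

```text
(np.float64(0.24161186932088433), np.float64(0.4940989020996843), np.float64(0.2502915754826081), np.float64(153.94223662504098))
[[[-20,-4,7,0,0,0.13],[-20,-2,7,0,0,0.13],[-21,1,7,0,0,0.13],[-20,3,7,0,0,0.13],[-20,6,7,0,0,0.13]]]
[[[-18,9,7,0,0,0.13],[-17,11,7,0,0,0.13],[-16,13,7,0,0,0.13],[-14,15,7,0,0,0.13],[-12,17,6,0,0,0.13]]]
[[[-10,18,7,0,0,0.13],[-7,19,7,0,0,0.13],[-4,20,7,0,0,0.13]]]
end [0.4502 0.3288 0.1603] 57.11
```

Emit:
{"fn": "servo_tool", "kwargs": {
  "motion": [
    [[-20,-4,7,0,0,0.13],[-20,-2,7,0,0,0.13],[-21,1,7,0,0,0.13],[-20,3,7,0,0,0.13],[-20,6,7,0,0,0.13]]
  ]
}}

```text
time: 1.4
ee_pos: [0.3222, 0.4293, 0.2151]
tcp_rot: [180.0, -0.0, 116.4]
wrist_force: [0.7, 0.3, 0.1]
opening: 0.0852
```

Emit:
{"fn": "servo_tool", "kwargs": {
  "motion": [
    [[-18,9,7,0,0,0.13],[-17,11,7,0,0,0.13],[-16,13,7,0,0,0.13],[-14,15,7,0,0,0.13],[-12,17,6,0,0,0.13]]
  ]
}}

```text
time: 1.9
ee_pos: [0.4026, 0.3661, 0.1809]
tcp_rot: [-180.0, 0.0, 79.2]
wrist_force: [0.2, 0.0, -0.2]
opening: 0.0852
```

Emit:
{"fn": "servo_tool", "kwargs": {
  "motion": [
    [[-10,18,7,0,0,0.13],[-7,19,7,0,0,0.13],[-4,20,7,0,0,0.13]]
  ]
}}

```text
time: 2.2
ee_pos: [0.4508, 0.3282, 0.1601]
tcp_rot: [180.0, -0.0, 56.8]
wrist_force: [-0.3, -0.2, 0.2]
opening: 0.0854
```

```bash
cat > snap.py <<'E'
import sys
from h import *
from workcell import bot
def snap(n,cam="wrist"):
    p=bot.camera(cam); pickle.dump(p,open(f"{n}.pkl","wb")); cv2.imwrite(f"pics/{n}.png",p["color"][:,:,::-1]); o=bot.get_obs()
    print(o["time"],o["ee_pos"].round(4),o["tcp_rot"].round(2),"F",o["wrist_force"].round(1),"op",round(o["opening"]*1000,1),"q",o["q"].round(0)); return p
if __name__=="__main__": snap(*sys.argv[1:])
E
python3 snap.py w1
```

```text
2.25 [0.4523 0.3266 0.1586] [1.7996e+02 8.0000e-02 5.6270e+01] F [ 0.3 -2.1 -1.2] op 85.5 q [ 36.   5.   0.  85.  -0. 160.]
```

View pics/w1.png

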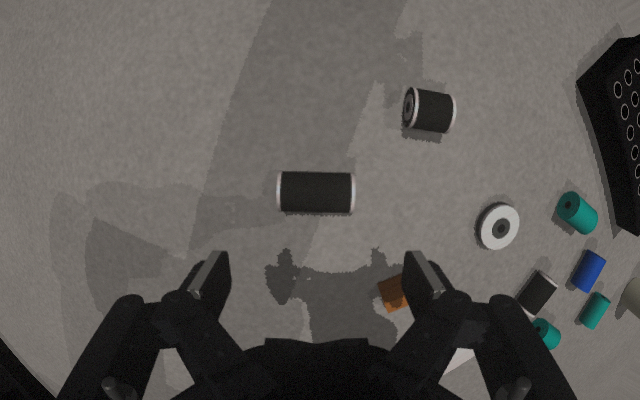

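```bash
python3 - <<'E'
from h import *
p=pickle.load(open("w1.pkl","rb"))
montage(p,[(262,165),(298,165),(334,165),(400,80),(425,80),(425,110)],7,"pics/w1m.png",3)
for n,a in (("L",(278.5,192.5)),("R",(353.5,192.5)),("C",(315.8,192.5)),("shL",(407,107.5)),("shR",(454,112))): print(n,at(p,*a,.018,True).round(4))
a=at(p,278.5,192.5,.018,True);b=at(p,353.5,192.5,.018,True); print(np.linalg.norm(a-b),np.degrees(np.arctan2(*(b-a)[[1,0]])))
E
python3 -c "
from plan import cur;print(cur())"
```

```text
L [0.4215 0.3458 0.018 ]
R [0.478  0.3088 0.018 ]
C [0.4496 0.3274 0.018 ]
shL [0.5586 0.3487 0.018 ]
shR [0.5965 0.3228 0.018 ]
0.06754478741172794 -33.1976035510451
(np.float64(0.4523463374866962), np.float64(0.326578769326499), np.float64(0.15864769819734886), np.float64(56.27135150176668))
```

View pics/w1m.png

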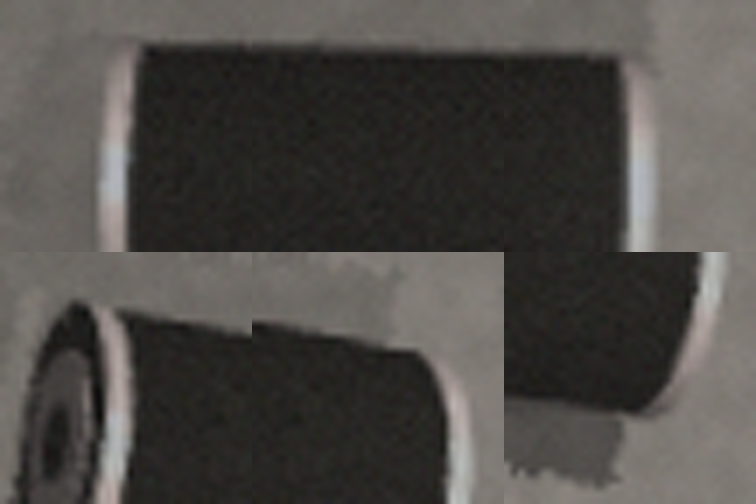

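```bash
python3 - <<'E'
from plan import *
plan((.4502,.3288,.1603,57.11),[(.4497,.3277,.07,56.3),(.4497,.3277,.024,56.3)],step=32)
E
```

```text
[[[0,0,30,0,0,0.005],[-1,0,30,0,0,0.004],[0,0,30,0,0,0.005],[0,0,23,0,0,0],[0,0,23,0,0,0]]]
end [0.4497 0.328  0.0243] 56.31
```

Emit:
{"fn": "servo_tool", "kwargs": {
  "motion": [
    [[0,0,30,0,0,0.005],[-1,0,30,0,0,0.004],[0,0,30,0,0,0.005],[0,0,23,0,0,0],[0,0,15,0,0,0]]
  ]
}}

```text
time: 2.75
ee_pos: [0.4489, 0.3276, 0.0304]
tcp_rot: [-180.0, 0.1, 56.4]
wrist_force: [0.3, -0.9, -0.4]
opening: 0.0852
```

Emit:
{"fn": "servo_tool", "kwargs": {
  "motion": [
    [[0,0,8,0,0,0],[0,0,0,0,0,0]]
  ]
}}

```text
time: 2.95
ee_pos: [0.4494, 0.3279, 0.0238]
tcp_rot: [-180.0, 0.1, 56.3]
wrist_force: [-0.6, -0.0, 0.9]
opening: 0.0855
```

Emit:
{"fn": "servo_tool", "kwargs": {
  "motion": [
    [[0,0,0,0,0,0],[0,0,0,0,0,0],[0,0,0,0,0,0],[0,0,0,0,0,0]]
  ],
  "gripper": 55,
  "newtons": 40
}}

```text
time: 3.35
ee_pos: [0.4504, 0.3286, 0.0259]
tcp_rot: [180.0, -0.1, 56.3]
wrist_force: [0.6, -0.4, 6.6]
opening: 0.0655
```

```bash
python3 snap.py w2
```

```text
3.4 [0.4504 0.3286 0.0259] [ 1.7996e+02 -1.4000e-01  5.6320e+01] F [-1.3 -0.9  6.8] op 65.1 q [ 36.   8. -12.  70.   0. 160.]
```

View pics/w2.png

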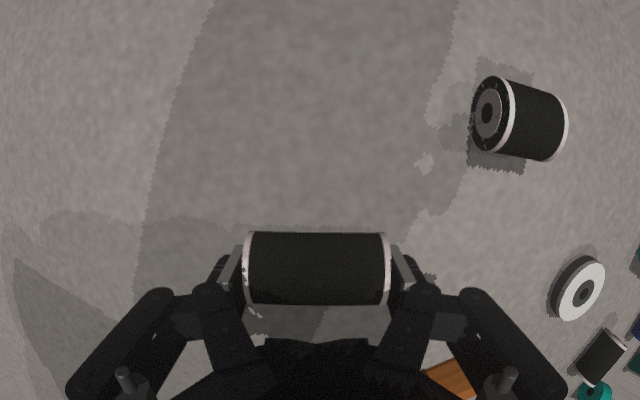

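```bash
python3 - <<'E'
from h import *
from plan import *
p=pickle.load(open("w2.pkl","rb"))
for z in (.018,):
    c=at(p,316,268,z,True); d=c-np.array([.4504,.3286,.0259]); w=np.radians(56.32)
    print(c, "tool x,y off mm",1000*(np.cos(w)*d[0]+np.sin(w)*d[1]),1000*(np.sin(w)*d[0]-np.cos(w)*d[1]))
plan((.4497,.328,.0243,56.31),[(.4497,.32,.10,56.3),(.42,-.28,.20,56.3)],step=42)
E
```

```text
[0.44966875 0.32838456 0.018     ] tool x,y off mm -0.5847946566114005 -0.48904099193017403
[[[-3,2,-38,0,0,0],[-4,2,-38,0,0,0],[-34,21,-7,0,0,0],[-35,20,-6,0,0,0],[-34,21,-7,0,0,0]]]
[[[-34,20,-7,0,0,0],[-35,21,-6,0,0,0],[-34,20,-7,0,0,0],[-35,21,-7,0,0,0],[-34,21,-6,0,0,0]]]
[[[-34,20,-7,0,0,0],[-35,21,-6,0,0,0],[-34,20,-7,0,0,0],[-34,21,-7,0,0,0],[-35,20,-6,0,0,0]]]
[[[-34,21,-7,0,0,0],[-34,21,-7,0,0,0]]]
end [ 0.4206 -0.28    0.2003] 56.31
```

Emit:
{"fn": "servo_tool", "kwargs": {
  "motion": [
    [[-3,2,-38,0,0,0],[-4,2,-38,0,0,0],[-34,21,-7,0,0,0],[-35,20,-6,0,0,0],[-34,21,-7,0,0,0]]
  ]
}}

```text
time: 3.9
ee_pos: [0.4432, 0.1987, 0.1209]
tcp_rot: [180.0, -0.0, 56.4]
wrist_force: [0.7, 0.7, -1.1]
opening: 0.0649
```

Emit:
{"fn": "servo_tool", "kwargs": {
  "motion": [
    [[-34,20,-7,0,0,0],[-35,21,-6,0,0,0],[-34,20,-7,0,0,0],[-35,21,-7,0,0,0],[-34,21,-6,0,0,0]]
  ]
}}

```text
time: 4.4
ee_pos: [0.4335, -0.002, 0.1541]
tcp_rot: [179.9, -0.0, 56.3]
wrist_force: [0.5, -0.8, -1.5]
opening: 0.0653
```

Emit:
{"fn": "servo_tool", "kwargs": {
  "motion": [
    [[-34,20,-7,0,0,0],[-35,21,-6,0,0,0],[-34,20,-7,0,0,0],[-34,21,-7,0,0,0],[-35,20,-6,0,0,0]]
  ]
}}

```text
time: 4.9
ee_pos: [0.423, -0.2018, 0.1871]
tcp_rot: [179.9, -0.0, 56.3]
wrist_force: [0.7, -0.4, -1.5]
opening: 0.0651
```

Emit:
{"fn": "servo_tool", "kwargs": {
  "motion": [
    [[-34,21,-7,0,0,0],[-34,21,-7,0,0,0],[0,0,0,0,0,0],[0,0,0,0,0,0],[0,0,0,0,0,0]]
  ]
}}

```text
time: 5.4
ee_pos: [0.4204, -0.2793, 0.2002]
tcp_rot: [-180.0, -0.0, 56.3]
wrist_force: [-0.1, 0.3, -1.5]
opening: 0.0654
```

```bash
python3 snap.py w3
```

```text
5.45 [ 0.4206 -0.2791  0.2002] [-1.7998e+02 -1.0000e-02  5.6370e+01] F [ 0.5 -0.4 -1.1] op 65.1 q [-34.  -2.  -3.  89.   0.  90.]
```

View pics/w3.png

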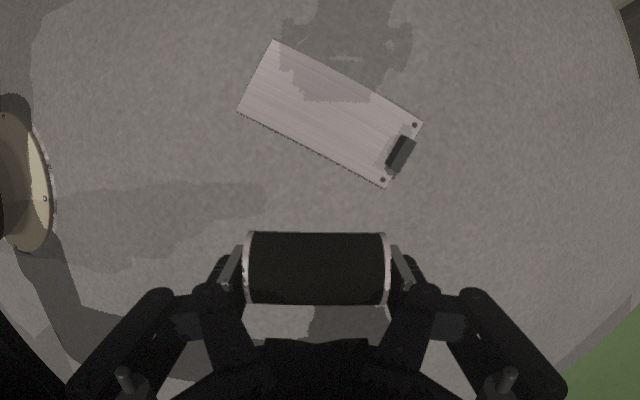

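```bash
python3 - <<'E'
from h import *
p=pickle.load(open("w3.pkl","rb"))
crop(p,225,30,210,170,3.8,"pics/w3z.png")
E
```

```text
(no output)
```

View pics/w3z.png

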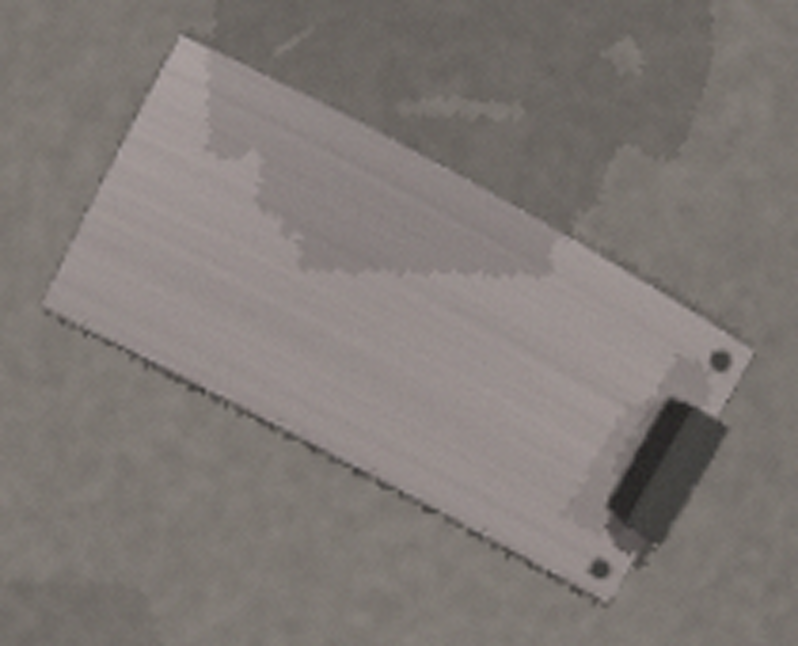

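Corners in the zoom: (182,35), (45,307), (607,605), (753,350). Fit the tray pose over all three cameras.

```bash
python3 - <<'E'
from h import *
from scipy.optimize import least_squares
d=pickle.load(open("d0.pkl","rb"));p=pickle.load(open("w3.pkl","rb"))
z=lambda l,s,o:np.array([at0 for at0 in [((u+.5)/s+o[0]-.5,(v+.5)/s+o[1]-.5) for u,v in l]])
# order: (+y,+x),(+y,-x),(-y,-x),(-y,+x)
obs=[(p,True,z([(182,35),(45,305),(607,603),(753,350)],3.8,(225,30))),
(d["top"],False,z([(564,351),(601,419),(747,341),(710,275)],2.4,(150,100))),
(d["side"],False,z([(193,370),(90,419),(240,578),(351,517)],2.4,(200,130)))]
M=np.array([[42,90],[-42,90],[-42,-90],[42,-90]])/1000
def P(q):
    a=q[2];R=np.array([[np.cos(a),-np.sin(a)],[np.sin(a),np.cos(a)]]);return np.c_[q[:2]+M@R.T,np.full(4,.006)]
def fit(os):
    r=least_squares(lambda q:np.concatenate([(proj(c,P(q),f)-o).ravel() for c,f,o in os]),[.469,-.233,.49]); return r.x[:2].round(4),np.degrees(r.x[2]).round(2),np.abs(r.fun).max().round(2)
for os in [[obs[0]],[obs[1]],[obs[2]],obs]: print(*fit(os))
for c,f,o in obs[:1]:
    print(np.array([at(c,*k,.006,f)[:2] for k in o]).round(4))
    k=z([(678,400),(612,508)],3.8,(225,30)); print("stop inner top",[at(c,*a,.030,f).round(4) for a in k])
E
```

```text
[ 0.47   -0.2315] 28.15 1.33
[ 0.4692 -0.2311] 28.22 1.3
[ 0.4684 -0.2348] 28.31 1.21
[ 0.4695 -0.232 ] 28.16 2.06
[[ 0.4643 -0.1331]
 [ 0.3918 -0.1727]
 [ 0.4752 -0.33  ]
 [ 0.5486 -0.2903]]
stop inner top [array([ 0.5178, -0.2852,  0.03  ]), array([ 0.4883, -0.3   ,  0.03  ])]
```

```bash
cat >> plan.py <<'E'
TR=(.4697,-.2318,28.2)
def tw(x,y,z,yaw=118.2):
    a=np.radians(TR[2]); return (TR[0]+(x*np.cos(a)-y*np.sin(a))/1000,TR[1]+(x*np.sin(a)+y*np.cos(a))/1000,z/1000,yaw)
def tl(X,Y):
    a=np.radians(TR[2]); dx,dy=(X-TR[0])*1000,(Y-TR[1])*1000; return round(dx*np.cos(a)+dy*np.sin(a),2),round(-dx*np.sin(a)+dy*np.cos(a),2)
E
python3 - <<'E'
from plan import *
plan((.4206,-.28,.2003,56.31),[tw(.5,-48,110),tw(.5,-48,33)],step=38)
E
```

```text
[[[6,7,11,0,0,-0.14],[4,8,12,0,0,-0.13],[4,8,11,0,0,-0.14],[2,9,11,0,0,-0.13],[1,9,11,0,0,-0.14]]]
[[[0,9,12,0,0,-0.13],[-1,9,11,0,0,-0.14],[-2,9,11,0,0,-0.13],[0,0,26,0,0,0],[0,0,26,0,0,0]]]
[[[0,0,25,0,0,0]]]
end [ 0.4929 -0.2734  0.0333] 118.19
```

Emit:
{"fn": "servo_tool", "kwargs": {
  "motion": [
    [[6,7,11,0,0,-0.14],[4,8,12,0,0,-0.13],[4,8,11,0,0,-0.14],[2,9,11,0,0,-0.13],[1,9,11,0,0,-0.14]]
  ]
}}

```text
time: 5.95
ee_pos: [0.4663, -0.2752, 0.1439]
tcp_rot: [180.0, -0.0, 95.7]
wrist_force: [0.8, -0.2, -1.6]
opening: 0.0651
```

Emit:
{"fn": "servo_tool", "kwargs": {
  "motion": [
    [[0,9,12,0,0,-0.13],[-1,9,11,0,0,-0.14],[-2,9,11,0,0,-0.13],[0,0,26,0,0,0],[0,0,25,0,0,0]]
  ]
}}

```text
time: 6.45
ee_pos: [0.4935, -0.272, 0.0588]
tcp_rot: [180.0, 0.0, 118.3]
wrist_force: [0.1, 0.8, -1.3]
opening: 0.0654
```

Emit:
{"fn": "servo_tool", "kwargs": {
  "motion": [
    [[0,0,16,0,0,0],[0,0,10,0,0,0],[0,0,0,0,0,0],[0,0,0,0,0,0]]
  ]
}}

```text
time: 6.85
ee_pos: [0.4931, -0.2729, 0.0338]
tcp_rot: [180.0, 0.0, 118.2]
wrist_force: [-0.2, 0.7, -1.5]
opening: 0.0652
```

```bash
python3 -c "
from snap import *
snap('w4');snap('s4','side')"
python3 - <<'E'
from h import *
p=pickle.load(open("s4.pkl","rb")); crop(p,230,230,140,150,4,"pics/s4z.png")
E
```

```text
6.9 [ 0.4932 -0.2731  0.034 ] [1.7997e+02 5.0000e-02 1.1823e+02] F [ 0.1  0.1 -1. ] op 65.4 q [-29.   8. -10.  71.   0.  33.]
6.95 [ 0.4932 -0.2732  0.034 ] [1.7997e+02 5.0000e-02 1.1822e+02] F [ 0.1 -0.7 -1.7] op 65.4 q [-29.   8. -10.  71.  -0.  33.]
```

View pics/s4z.png

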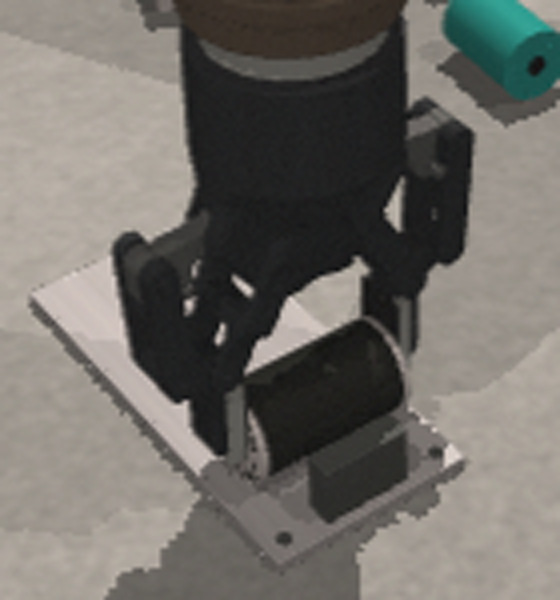

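View pics/w4.png

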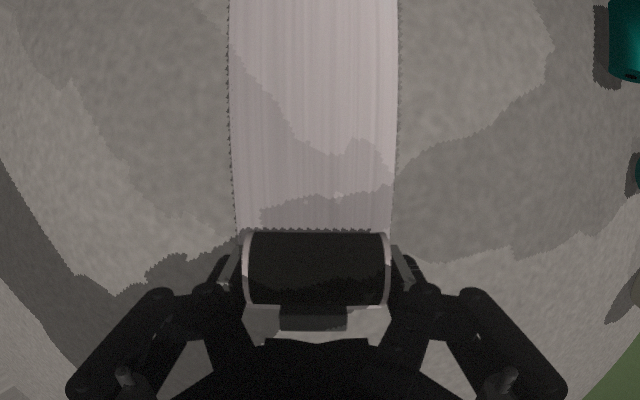

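```bash
python3 - <<'E'
from h import *
from plan import tl
p=pickle.load(open("w4.pkl","rb")); crop(p,220,120,200,215,2.7,"pics/w4z.png")
for u,v,z in ((236,225,.006),(391,225,.006),(230,100,.006),(398,100,.006),(280,318,.030),(347,318,.030),(244,268,.026),(391,268,.026)): print(u,v,tl(*at(p,u,v,z,True)[:2]))
E
```

```text
236 225 (np.float64(-41.86), np.float64(-33.45))
391 225 (np.float64(42.24), np.float64(-33.41))
230 100 (np.float64(-41.05), np.float64(32.76))
398 100 (np.float64(42.07), np.float64(32.72))
280 318 (np.float64(-17.4), np.float64(-76.79))
347 318 (np.float64(17.88), np.float64(-76.73))
244 268 (np.float64(-34.46), np.float64(-48.5))
391 268 (np.float64(39.17), np.float64(-48.59))
```

View pics/w4z.png

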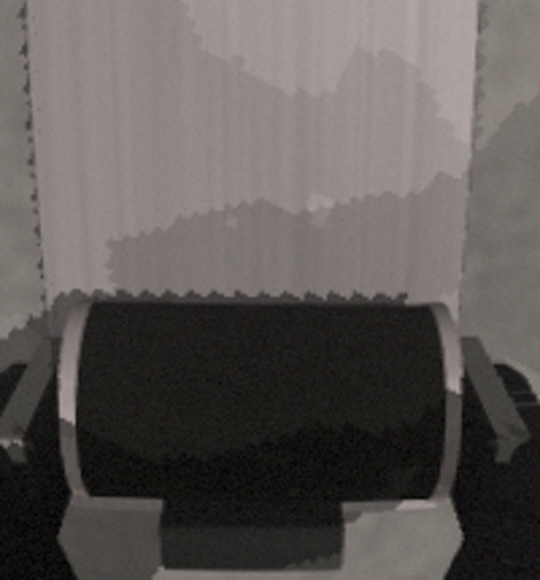

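Emit:
{"fn": "servo_tool", "kwargs": {
  "motion": [
    [[-2,-1.7,0,0,0,0],[-2,0,0,0,0,0],[-1.5,0,0,0,0,0],[0,0,0,0,0,0],[0,0,0,0,0,0]]
  ]
}}

```text
time: 7.45
ee_pos: [0.4939, -0.2791, 0.0332]
tcp_rot: [-180.0, -0.0, 118.2]
wrist_force: [0.3, 0.1, -1.3]
opening: 0.0655
```

Emit:
{"fn": "servo_tool", "kwargs": {
  "motion": [
    [[-0.5,0,0,0,0,0],[-0.5,0,0,0,0,0],[0,0,0,0,0,0]]
  ]
}}

```text
time: 7.75
ee_pos: [0.4944, -0.2799, 0.0333]
tcp_rot: [180.0, 0.0, 118.2]
wrist_force: [-0.2, -0.3, -1.7]
opening: 0.0653
```

Emit:
{"fn": "servo_tool", "kwargs": {
  "motion": [
    [[-0.5,0,0,0,0,0],[-0.5,0,0,0,0,0],[0,0,0,0,0,0]]
  ]
}}

```text
time: 8.05
ee_pos: [0.4949, -0.2808, 0.0333]
tcp_rot: [180.0, 0.0, 118.2]
wrist_force: [0.5, -0.0, -2.5]
opening: 0.0651
```

Emit:
{"fn": "servo_tool", "kwargs": {
  "motion": [
    [[-0.5,0,0,0,0,0],[-0.5,0,0,0,0,0],[0,0,0,0,0,0]]
  ]
}}

```text
time: 8.35
ee_pos: [0.495, -0.281, 0.0332]
tcp_rot: [-180.0, -0.1, 118.2]
wrist_force: [-2.8, 3.9, 0.9]
opening: 0.0651
```

Emit:
{"fn": "servo_tool", "kwargs": {
  "motion": [
    [[-0.5,0,0,0,0,0],[-0.5,0,0,0,0,0],[0,0,0,0,0,0]]
  ]
}}

```text
time: 8.65
ee_pos: [0.495, -0.2811, 0.033]
tcp_rot: [-180.0, -0.2, 118.2]
wrist_force: [-5.4, 9.3, 2.7]
opening: 0.0653
```

```bash
python3 -c "
from snap import *
p=snap('w5');crop(p,220,120,200,215,2.7,'pics/w5z.png')"
```

```text
8.7 [ 0.495  -0.2811  0.033 ] [-179.99   -0.19  118.24] F [-4.1  9.4  2.5] op 65.5 q [-30.   9.  -9.  72.   0.  32.]
```

View pics/w5z.png

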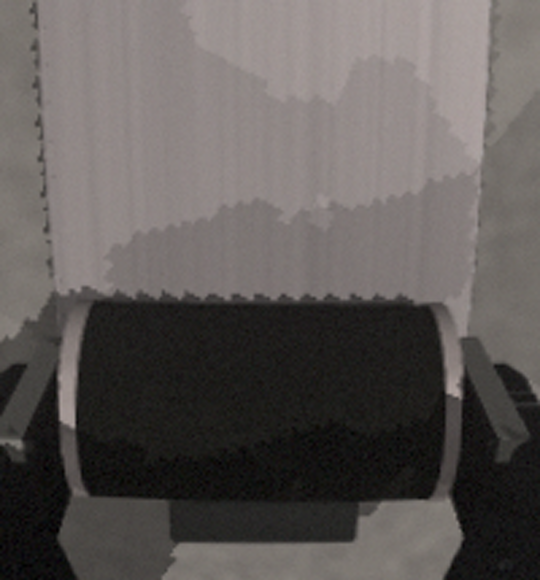

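Emit:
{"fn": "servo_tool", "kwargs": {
  "motion": [
    [[1.2,0,0.5,0,0,0],[0,0,0.5,0,0,0],[0,0,0.5,0,0,0],[0,0,0,0,0,0]]
  ]
}}

```text
time: 9.1
ee_pos: [0.495, -0.281, 0.0316]
tcp_rot: [180.0, -0.1, 118.2]
wrist_force: [-2.4, 5.9, 0.5]
opening: 0.0648
```

```bash
python3 snap.py w6
```

```text
9.15 [ 0.495  -0.2811  0.0316] [ 1.8000e+02 -6.0000e-02  1.1821e+02] F [-2.3  5.   0.3] op 65.4 q [-30.   9. -10.  71.   0.  32.]
```

Emit:
{"fn": "servo_tool", "kwargs": {
  "motion": [
    [[0.4,0,0.4,0,0,0],[0,0,0,0,0,0],[0,0,0,0,0,0]]
  ]
}}

```text
time: 9.45
ee_pos: [0.4951, -0.281, 0.0315]
tcp_rot: [180.0, -0.0, 118.2]
wrist_force: [-3.0, 4.6, 2.7]
opening: 0.0653
```

Emit:
{"fn": "servo_tool", "kwargs": {
  "motion": [
    [[0,0,0,0,0,0],[0,0,0,0,0,0],[0,0,0,0,0,0],[0,0,0,0,0,0]]
  ],
  "gripper": 80
}}

```text
time: 9.85
ee_pos: [0.4952, -0.2814, 0.0315]
tcp_rot: [180.0, 0.0, 118.2]
wrist_force: [0.7, -0.0, 0.5]
opening: 0.0801
```

```bash
python3 -c "
from snap import *
p=snap('w7');crop(p,220,120,200,215,2.7,'pics/w7z.png')"
```

```text
9.9 [ 0.4951 -0.2813  0.0314] [1.8000e+02 2.0000e-02 1.1818e+02] F [-1.2  0.9 -0.6] op 79.6 q [-30.   9. -10.  71.  -0.  32.]
```

View pics/w7z.png

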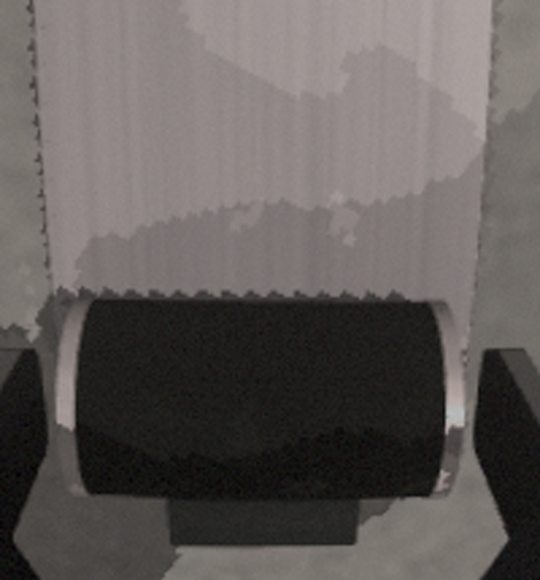

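```bash
python3 - <<'E'
from plan import *
plan((*cur()[:3],118.19),[(.4952,-.2812,.11,118.19),(.615,.0582,.16,117.5)],step=42)
E
```

```text
[[[0,0,-39,0,0,0],[0,0,-40,0,0,0],[27,30,-6,0,0,0.001],[27,29,-5,0,0,0.002],[27,30,-6,0,0,0.001]]]
[[[27,29,-5,0,0,0.001],[27,29,-6,0,0,0.002],[27,30,-5,0,0,0.001],[28,29,-6,0,0,0.001],[27,29,-5,0,0,0.002]]]
[[[27,30,-6,0,0,0.001]]]
end [0.6152 0.0583 0.1604] 117.5
```

Emit:
{"fn": "servo_tool", "kwargs": {
  "motion": [
    [[0,0,-20,0,0,0],[0,0,-30,0,0,0],[0,0,-30,0,0,0],[27,30,-6,0,0,0.002],[27,29,-5,0,0,0.002]]
  ]
}}

```text
time: 10.4
ee_pos: [0.5222, -0.2058, 0.1238]
tcp_rot: [179.9, 0.1, 117.8]
wrist_force: [0.3, 0.6, -0.1]
opening: 0.0798
```

Emit:
{"fn": "servo_tool", "kwargs": {
  "motion": [
    [[27,30,-6,0,0,0.002],[27,29,-5,0,0,0.002],[27,29,-6,0,0,0.002],[27,30,-5,0,0,0.002],[28,29,-6,0,0,0]]
  ],
  "gripper": 85
}}

```text
time: 10.9
ee_pos: [0.5889, -0.0153, 0.1506]
tcp_rot: [180.0, 0.0, 117.5]
wrist_force: [0.5, 0.1, 0.5]
opening: 0.0848
```

Emit:
{"fn": "servo_tool", "kwargs": {
  "motion": [
    [[27,29,-5,0,0,0],[27,30,-6,0,0,0],[0,0,0,0,0,0],[0,0,0,0,0,0],[0,0,0,0,0,0]]
  ]
}}

```text
time: 11.4
ee_pos: [0.6156, 0.0576, 0.1611]
tcp_rot: [-180.0, 0.0, 117.5]
wrist_force: [-0.7, -0.5, -1.0]
opening: 0.0849
```

```bash
python3 -c "
from snap import *
p=snap('w8');crop(p,260,140,110,100,5.5,'pics/w8z.png')"
```

```text
11.45 [0.6156 0.0573 0.1613] [-1.7998e+02  1.0000e-02  1.1744e+02] F [ 0.3  0.1 -0.3] op 85.0 q [ 5. 14. 10. 86. -0. 68.]
```

View pics/w8.png

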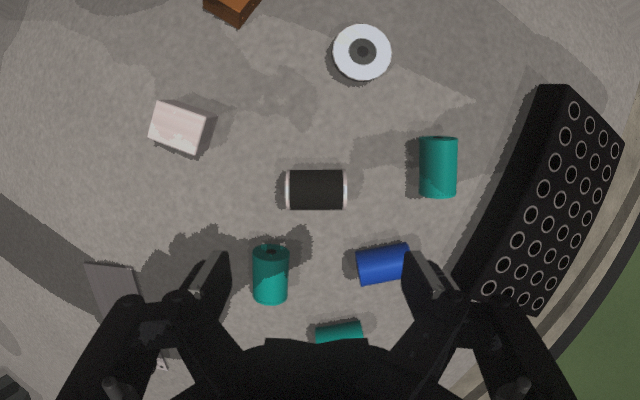

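View pics/w8z.png

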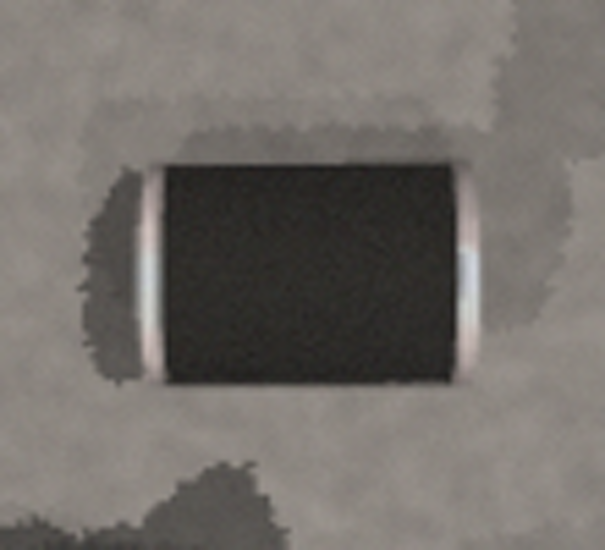

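```bash
python3 - <<'E'
from h import *
from plan import *
p=pickle.load(open("w8.pkl","rb"))
c=at(p,316.3,189.6,.018,True);print(c)
a=at(p,285.2,189.6,.018,True);b=at(p,347.2,189.6,.018,True);print(np.linalg.norm(a-b),np.degrees(np.arctan2(*(b-a)[[1,0]])))
plan(cur(),[(c[0],c[1],.07,117.5),(c[0],c[1],.0255,117.5)],step=32)
E
```

```text
[0.61578341 0.05875091 0.018     ]
0.05584338804326071 27.46508885072222
[[[0,0,30,0,0,0],[1,1,31,0,0,-0.001],[0,0,30,0,0,0],[0,0,22,0,0,0],[0,0,23,0,0,0]]]
end [0.616  0.0586 0.0253] 117.5
```

Emit:
{"fn": "servo_tool", "kwargs": {
  "motion": [
    [[0,0,30,0,0,0],[1,1,31,0,0,0],[0,0,30,0,0,0],[0,0,22,0,0,0],[0,0,15,0,0,0]]
  ]
}}

```text
time: 11.95
ee_pos: [0.6153, 0.0583, 0.0316]
tcp_rot: [-179.9, -0.0, 117.4]
wrist_force: [0.2, 0.3, 0.1]
opening: 0.0853
```

Emit:
{"fn": "servo_tool", "kwargs": {
  "motion": [
    [[0,0,7,0,0,0],[0,0,0,0,0,0],[0,0,0,0,0,0]]
  ]
}}

```text
time: 12.25
ee_pos: [0.6168, 0.0594, 0.0276]
tcp_rot: [179.9, 0.0, 117.5]
wrist_force: [-0.3, 0.5, 0.6]
opening: 0.0854
```

Emit:
{"fn": "servo_tool", "kwargs": {
  "motion": [
    [[0,0,0,0,0,0],[0,0,0,0,0,0],[0,0,0,0,0,0],[0,0,0,0,0,0],[0,0,0,0,0,0]]
  ],
  "gripper": 42,
  "newtons": 40
}}

```text
time: 12.75
ee_pos: [0.6169, 0.0597, 0.0274]
tcp_rot: [179.9, 0.0, 117.5]
wrist_force: [-0.4, -0.4, 5.9]
opening: 0.0515
```

```bash
python3 -c "
from snap import *
p=snap('w9');crop(p,220,210,200,150,3,'pics/w9z.png')"
```

```text
12.8 [0.6168 0.0597 0.0274] [1.7991e+02 3.0000e-02 1.1751e+02] F [-0.2 -1.   5.5] op 51.3 q [ 6. 16. -2. 72.  0. 68.]
```

View pics/w9z.png

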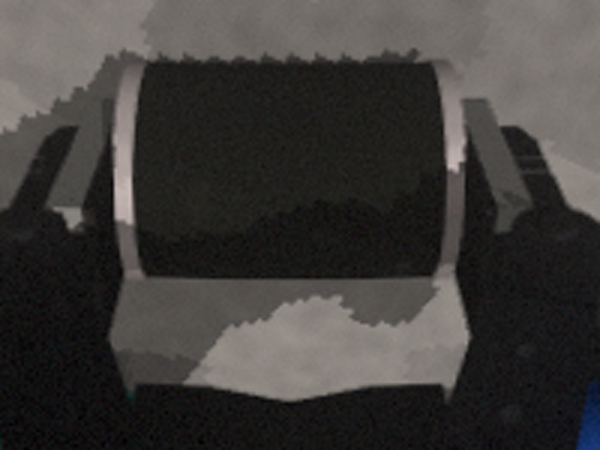

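```bash
python3 - <<'E'
from h import *
from plan import *
p=pickle.load(open("w9.pkl","rb"));s=cur()
c=at(p,316.7,265.6,.018,True); d=c-np.array(s[:3]); w=np.radians(s[3])
print(s,"tool off",1000*(np.cos(w)*d[0]+np.sin(w)*d[1]),1000*(np.sin(w)*d[0]-np.cos(w)*d[1]))
p2=pickle.load(open("w7.pkl","rb"));print("long on tray tl",tl(*at(p2,220+261.5/2.7,120+396/2.7,.024,True)[:2]))
plan(s,[(s[0],s[1],.10,117.5),tw(-.3,-13,110),tw(-.3,-13,36)],step=42)
E
```

```text
(np.float64(0.6168246741472392), np.float64(0.05973239264343024), np.float64(0.027393662507632786), np.float64(117.5063547061979)) tool off -0.03133996476219301 0.654193664056937
long on tray tl (np.float64(-0.26), np.float64(-55.22))
[[[0,0,-36,0,0,0],[0,0,-37,0,0,0],[-25,-33,-1,0,0,-0.002],[-26,-33,-1,0,0,-0.001],[-25,-34,-2,0,0,-0.002]]]
[[[-25,-33,-1,0,0,-0.001],[-26,-33,-1,0,0,-0.002],[-25,-34,-1,0,0,-0.001],[-25,-33,-1,0,0,-0.002],[-25,-33,-2,0,0,-0.001]]]
[[[0,0,37,0,0,0],[0,0,37,0,0,0]]]
end [ 0.4758 -0.2431  0.0364] 118.19
```

Emit:
{"fn": "servo_tool", "kwargs": {
  "motion": [
    [[0,0,-15,0,0,0],[0,0,-26,0,0,0],[0,0,-32,0,0,0],[-25,-33,-1,0,0,-0.002],[-26,-33,-1,0,0,-0.002]]
  ]
}}

```text
time: 13.3
ee_pos: [0.5816, -0.0162, 0.1033]
tcp_rot: [179.9, 0.1, 117.9]
wrist_force: [-0.1, -0.2, -1.1]
opening: 0.0511
```

Emit:
{"fn": "servo_tool", "kwargs": {
  "motion": [
    [[-25,-34,-2,0,0,-0.002],[-25,-33,-1,0,0,-0.002],[-26,-33,-1,0,0,-0.002],[-25,-34,-1,0,0,-0.002],[-25,-33,-1,0,0,0]]
  ]
}}

```text
time: 13.8
ee_pos: [0.4919, -0.2071, 0.1084]
tcp_rot: [180.0, 0.0, 118.2]
wrist_force: [0.5, 0.2, -1.7]
opening: 0.0516
```

Emit:
{"fn": "servo_tool", "kwargs": {
  "motion": [
    [[-25,-33,-2,0,0,0],[0,0,27,0,0,0],[0,0,22,0,0,0],[0,0,15,0,0,0],[0,0,6,0,0,0]]
  ]
}}

```text
time: 14.3
ee_pos: [0.475, -0.2429, 0.0383]
tcp_rot: [-179.9, -0.1, 118.2]
wrist_force: [0.5, -0.1, -1.1]
opening: 0.0514
```

Emit:
{"fn": "servo_tool", "kwargs": {
  "motion": [
    [[0,0,0,0,0,0],[0,0,0,0,0,0],[0,0,0,0,0,0]]
  ]
}}

```text
time: 14.6
ee_pos: [0.4763, -0.2434, 0.0405]
tcp_rot: [179.9, 0.1, 118.2]
wrist_force: [0.5, 0.1, 0.1]
opening: 0.0516
```

```bash
python3 -c "
from snap import *
p=snap('w10');crop(p,200,120,240,215,2.5,'pics/w10z.png')
from plan import *
print(tl(*cur()[:2]))
for u,v,z in ((236,210,.006),(391,210,.006)): print(u,v,tl(*at(p,u,v,z,True)[:2]))"
```

```text
14.65 [ 0.4762 -0.2434  0.0404] [1.7995e+02 7.0000e-02 1.1821e+02] F [-1.1 -0.7 -1. ] op 51.2 q [-27.   4. -14.  72.  -0.  35.]
(np.float64(0.27), np.float64(-13.36))
236 210 (np.float64(-43.82), np.float64(6.72))
391 210 (np.float64(42.4), np.float64(6.69))
```

View pics/w10z.png

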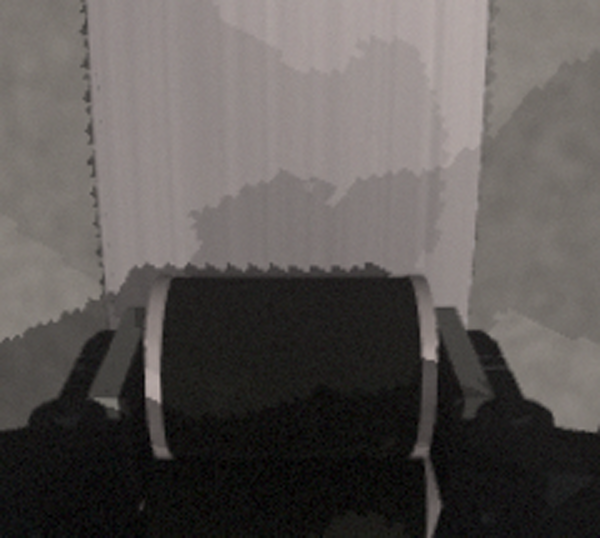

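```bash
python3 -c "
from h import *
from plan import *
p=pickle.load(open('w10.pkl','rb'))
f=lambda u,v,z:print((u,v),tl(*at(p,200+(u+.5)/2.5-.5,120+(v+.5)/2.5-.5,z,True)[:2]))
f(100,260,.006);f(472,260,.006);f(94,150,.006);f(483,150,.006)
f(145,360,.032);f(440,360,.032);f(292.5,367,.031);f(441,510,.024)
crop(p,200,290,240,70,3.3,'pics/w10b.png')"
```

```text
(100, 260) (np.float64(-42.37), np.float64(-1.5))
(472, 260) (np.float64(41.62), np.float64(-1.52))
(94, 150) (np.float64(-41.75), np.float64(24.07))
(483, 150) (np.float64(42.2), np.float64(24.04))
(145, 360) (np.float64(-28.25), np.float64(-12.24))
(440, 360) (np.float64(30.29), np.float64(-12.32))
(292.5, 367) (np.float64(1.0), np.float64(-14.0))
(441, 510) (np.float64(36.35), np.float64(-58.85))
```

View pics/w10b.png

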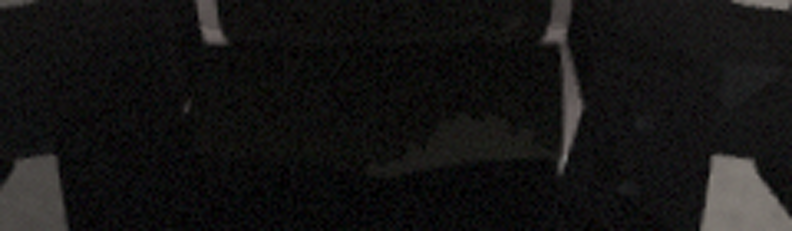

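Emit:
{"fn": "servo_tool", "kwargs": {
  "motion": [
    [[0,-1.2,3,0,0,0],[-1.5,0,2,0,0,0],[-2,0,0,0,0,0],[-1,0,0,0,0,0],[0,0,0,0,0,0]]
  ]
}}

```text
time: 15.15
ee_pos: [0.4768, -0.2481, 0.0344]
tcp_rot: [180.0, 0.0, 118.2]
wrist_force: [0.1, -0.2, -0.6]
opening: 0.0513
```

Emit:
{"fn": "servo_tool", "kwargs": {
  "motion": [
    [[-0.5,0,0,0,0,0],[-0.5,0,0,0,0,0],[0,0,0,0,0,0],[0,0,0,0,0,0]]
  ]
}}

```text
time: 15.55
ee_pos: [0.4772, -0.2487, 0.0344]
tcp_rot: [180.0, 0.0, 118.2]
wrist_force: [-0.3, -0.5, -1.1]
opening: 0.0513
```

Emit:
{"fn": "servo_tool", "kwargs": {
  "motion": [
    [[-0.5,0,0,0,0,0],[0,0,0,0,0,0],[0,0,0,0,0,0]]
  ]
}}

```text
time: 15.85
ee_pos: [0.4774, -0.2492, 0.0344]
tcp_rot: [180.0, 0.0, 118.2]
wrist_force: [-0.0, 0.6, -0.4]
opening: 0.0511
```

Emit:
{"fn": "servo_tool", "kwargs": {
  "motion": [
    [[-0.5,0,0,0,0,0],[0,0,0,0,0,0],[0,0,0,0,0,0]]
  ]
}}

```text
time: 16.15
ee_pos: [0.4776, -0.2496, 0.0344]
tcp_rot: [180.0, -0.0, 118.2]
wrist_force: [-0.9, 1.1, -0.9]
opening: 0.0514
```

Emit:
{"fn": "servo_tool", "kwargs": {
  "motion": [
    [[-0.5,0,0,0,0,0],[0,0,0,0,0,0],[0,0,0,0,0,0]]
  ]
}}

```text
time: 16.45
ee_pos: [0.4776, -0.2498, 0.0343]
tcp_rot: [-180.0, -0.0, 118.2]
wrist_force: [-2.7, 3.3, 1.2]
opening: 0.0515
```

Emit:
{"fn": "servo_tool", "kwargs": {
  "motion": [
    [[0.3,0,0.5,0,0,0],[0,0,0.5,0,0,0],[0,0,0,0,0,0],[0,0,0,0,0,0]]
  ]
}}

```text
time: 16.85
ee_pos: [0.4778, -0.2497, 0.0334]
tcp_rot: [180.0, -0.0, 118.2]
wrist_force: [-3.5, 3.4, 2.0]
opening: 0.0513
```

```bash
python3 -c "
from snap import *
p=snap('w11');crop(p,200,120,240,215,2.5,'pics/w11z.png');snap('s11','side')
from plan import *
print(tl(*cur()[:2]))
p=pickle.load(open('s11.pkl','rb')); crop(p,230,230,140,150,4,'pics/s11z.png')"
```

```text
16.9 [ 0.4777 -0.2497  0.0334] [ 1.8000e+02 -1.0000e-02  1.1819e+02] F [-2.3  4.1  2.9] op 51.4 q [-28.   5. -14.  71.   0.  34.]
16.95 [ 0.4777 -0.2497  0.0334] [ 1.8000e+02 -1.0000e-02  1.1819e+02] F [-2.   3.9  2.2] op 51.7 q [-28.   5. -14.  71.   0.  34.]
(np.float64(-1.39), np.float64(-19.6))
```

View pics/w11z.png

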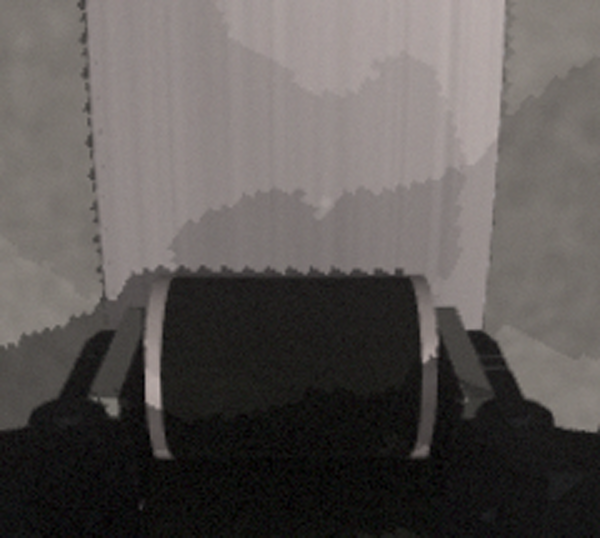

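View pics/s11z.png

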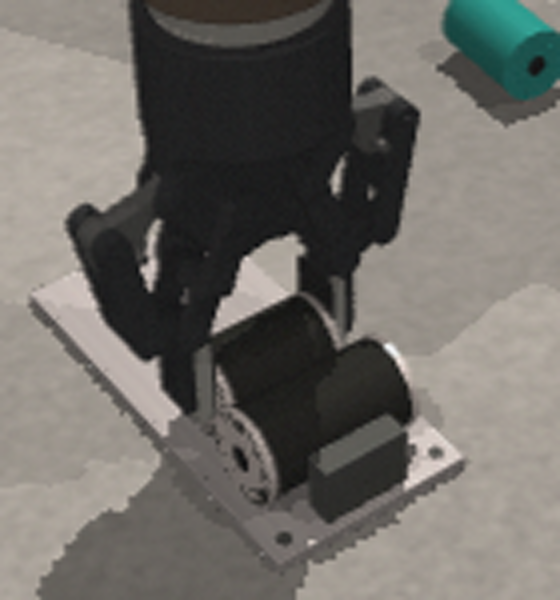

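Emit:
{"fn": "servo_tool", "kwargs": {
  "motion": [
    [[0,0,0,0,0,0],[0,0,0,0,0,0],[0,0,0,0,0,0],[0,0,0,0,0,0]]
  ],
  "gripper": 68
}}

```text
time: 17.35
ee_pos: [0.4779, -0.2501, 0.0335]
tcp_rot: [180.0, 0.0, 118.2]
wrist_force: [0.6, -0.8, 0.2]
opening: 0.0681
```

```bash
python3 -c "
from snap import *
p=snap('w12');crop(p,200,120,240,215,2.5,'pics/w12z.png')
from plan import *
print(tl(*cur()[:2]))
s=(*cur()[:3],118.19)
plan(s,[(s[0],s[1],.11,118.19),(.45,-.15,.16,118.19),(.576,.337,.16,53.3)],step=42)"
```

```text
17.4 [ 0.4778 -0.25    0.0334] [1.8000e+02 2.0000e-02 1.1818e+02] F [-0.5 -0.3 -0.7] op 67.9 q [-28.   5. -14.  71.  -0.  34.]
(np.float64(-1.41), np.float64(-19.88))
[[[0,0,-38,0,0,0],[0,0,-39,0,0,0],[34,8,-17,0,0,0],[34,7,-16,0,0,0],[33,8,-17,0,0,0]]]
[[[31,28,0,0,0,0.09],[33,26,0,0,0,0.1],[36,22,0,0,0,0.09],[37,19,0,0,0,0.1],[39,15,0,0,0,0.09]]]
[[[41,11,0,0,0,0.1],[41,7,0,0,0,0.09],[42,4,0,0,0,0.1],[42,-1,0,0,0,0.09],[41,-4,0,0,0,0.09]]]
[[[42,-8,0,0,0,0.1],[40,-13,0,0,0,0.09]]]
end [0.5758 0.3376 0.1604] 53.45
```

View pics/w12z.png

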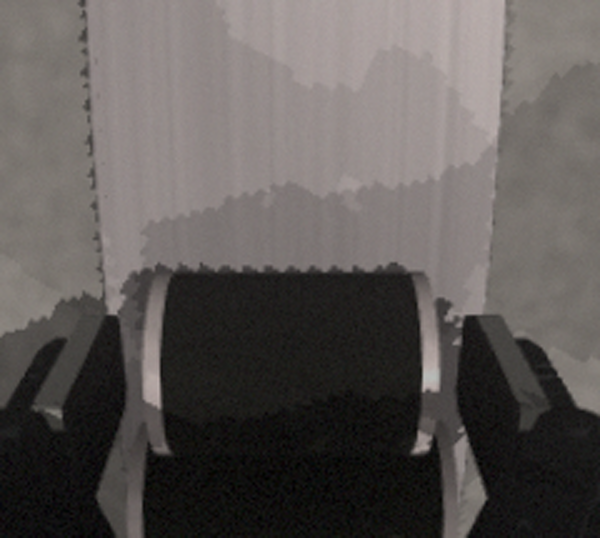

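Emit:
{"fn": "servo_tool", "kwargs": {
  "motion": [
    [[0,0,-15,0,0,0],[0,0,-28,0,0,0],[0,0,-35,0,0,0],[34,8,-17,0,0,0],[34,7,-16,0,0,0]]
  ]
}}

```text
time: 17.9
ee_pos: [0.459, -0.1826, 0.1469]
tcp_rot: [179.9, 0.1, 118.1]
wrist_force: [0.4, -0.1, -0.3]
opening: 0.0679
```

Emit:
{"fn": "servo_tool", "kwargs": {
  "motion": [
    [[33,8,-17,0,0,0],[31,28,0,0,0,0.09],[33,26,0,0,0,0.1],[36,22,0,0,0,0.09],[37,19,0,0,0,0.1]]
  ]
}}

```text
time: 18.4
ee_pos: [0.4927, 0.0139, 0.163]
tcp_rot: [179.9, 0.0, 96.2]
wrist_force: [1.0, -0.5, 0.3]
opening: 0.0681
```

Emit:
{"fn": "servo_tool", "kwargs": {
  "motion": [
    [[39,15,0,0,0,0.09],[41,11,0,0,0,0.1],[41,7,0,0,0,0.09],[42,4,0,0,0,0.1],[42,-1,0,0,0,0.09]]
  ]
}}

```text
time: 18.9
ee_pos: [0.5447, 0.2176, 0.1628]
tcp_rot: [179.9, -0.0, 69.3]
wrist_force: [0.6, -0.7, -0.1]
opening: 0.0682
```

Emit:
{"fn": "servo_tool", "kwargs": {
  "motion": [
    [[41,-4,0,0,0,0.09],[42,-8,0,0,0,0.1],[40,-13,0,0,0,0.09],[0,0,0,0,0,0],[0,0,0,0,0,0]]
  ]
}}

```text
time: 19.4
ee_pos: [0.5755, 0.3385, 0.1616]
tcp_rot: [-180.0, 0.0, 53.6]
wrist_force: [0.1, -1.4, -0.2]
opening: 0.0681
```

Emit:
{"fn": "servo_tool", "kwargs": {
  "motion": [
    [[0,0,0,0,0,0],[0,0,0,0,0,0]]
  ]
}}

```text
time: 19.6
ee_pos: [0.5758, 0.3367, 0.1623]
tcp_rot: [180.0, -0.0, 53.4]
wrist_force: [-0.1, -0.4, 0.7]
opening: 0.0683
```

```bash
python3 -c "
from snap import *
p=snap('w13');crop(p,260,140,110,100,5.5,'pics/w13z.png')"
```

```text
19.65 [0.5759 0.3367 0.1623] [ 1.7998e+02 -4.0000e-02  5.3390e+01] F [-0.5 -0.4  0.6] op 68.1 q [ 30.  20.  19.  88.  -0. 157.]
```

View pics/w13z.png

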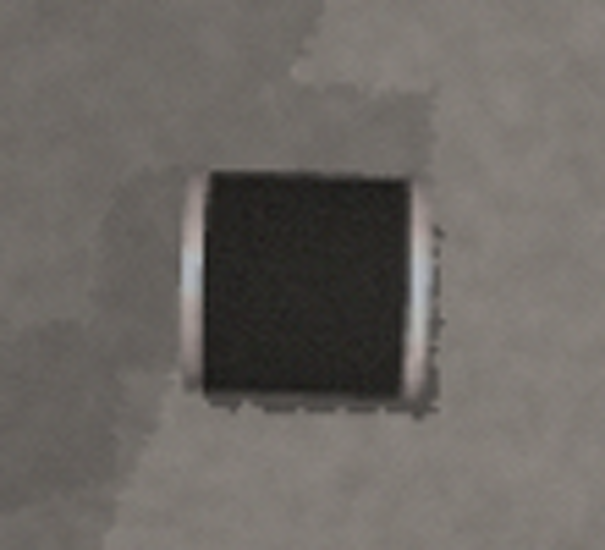

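View pics/w13.png

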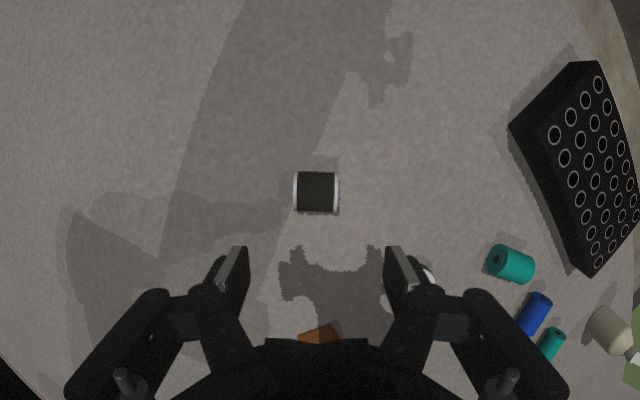

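```bash
python3 - <<'E'
from h import *
from plan import *
p=pickle.load(open("w13.pkl","rb"))
c=at(p,315.2,191.2,.018,True);print(c)
plan(cur(),[(c[0],c[1],.07,51.7),(c[0],c[1],.0265,51.7)],step=32)
E
```

```text
[0.57448214 0.3367656  0.018     ]
[[[0,0,31,0,0,0.01],[-1,-1,31,0,0,0.01],[0,0,30,0,0,0.009],[0,0,22,0,0,0],[0,0,22,0,0,0]]]
end [0.5745 0.3365 0.0263] 51.73
```

Emit:
{"fn": "servo_tool", "kwargs": {
  "motion": [
    [[0,0,31,0,0,0.01],[-1,-1,31,0,0,0.01],[0,0,30,0,0,0.009],[0,0,22,0,0,0],[0,0,15,0,0,0]]
  ]
}}

```text
time: 20.15
ee_pos: [0.5738, 0.3364, 0.031]
tcp_rot: [-180.0, 0.1, 51.7]
wrist_force: [0.2, 0.3, -0.1]
opening: 0.0681
```

Emit:
{"fn": "servo_tool", "kwargs": {
  "motion": [
    [[0,0,8,0,0,0],[0,0,0,0,0,0],[0,0,0,0,0,0]]
  ]
}}

```text
time: 20.45
ee_pos: [0.5749, 0.3377, 0.0256]
tcp_rot: [180.0, -0.1, 51.8]
wrist_force: [-0.1, -0.8, -0.5]
opening: 0.0683
```

Emit:
{"fn": "servo_tool", "kwargs": {
  "motion": [
    [[0,0,0,0,0,0],[0,0,0,0,0,0],[0,0,0,0,0,0],[0,0,0,0,0,0],[0,0,0,0,0,0]]
  ],
  "gripper": 28,
  "newtons": 40
}}

```text
time: 20.95
ee_pos: [0.5748, 0.3379, 0.0255]
tcp_rot: [180.0, -0.1, 51.8]
wrist_force: [0.1, 0.4, 5.3]
opening: 0.0371
```

```bash
python3 -c "
from snap import *
p=snap('w14');crop(p,220,210,200,150,3,'pics/w14z.png')"
```

```text
21.0 [0.5748 0.3379 0.0256] [ 1.7997e+02 -9.0000e-02  5.1790e+01] F [-0.4  0.1  7.2] op 37.6 q [ 30.  22.   6.  73.   0. 159.]
```

View pics/w14z.png

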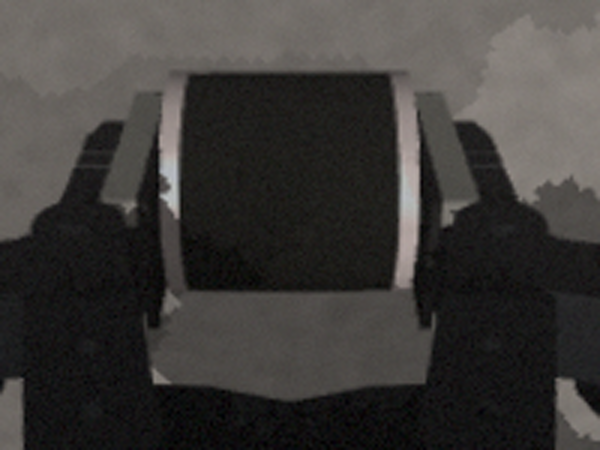

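```bash
python3 - <<'E'
from h import *
from plan import *
p=pickle.load(open("w14.pkl","rb"));s=cur()
c=at(p,316.2,269.9,.018,True); d=c-np.array(s[:3]); w=np.radians(s[3])
print(s,"tool off",1000*(np.cos(w)*d[0]+np.sin(w)*d[1]),1000*(np.sin(w)*d[0]-np.cos(w)*d[1]))
plan(s,[(s[0],s[1],.10,51.8),(.46,-.12,.15,118.2),tw(-1,24,100),tw(-1,24,36)],step=42)
E
```

```text
(np.float64(0.5747834562828167), np.float64(0.3379115992866315), np.float64(0.025550582752978397), np.float64(51.78968198395514)) tool off -1.5019226068660936 -0.43680658010279194
[[[0,0,-37,0,0,0],[0,0,-37,0,0,0],[-36,16,-4,0,0,-0.1],[-37,13,-4,0,0,-0.09],[-38,9,-5,0,0,-0.1]]]
[[[-39,5,-4,0,0,-0.1],[-40,1,-4,0,0,-0.09],[-39,-2,-4,0,0,-0.1],[-39,-7,-4,0,0,-0.1],[-38,-10,-5,0,0,-0.09]]]
[[[-37,-13,-4,0,0,-0.1],[-35,-17,-4,0,0,-0.1],[-34,-21,-4,0,0,-0.09],[-31,-23,-4,0,0,-0.1],[-26,-15,17,0,0,0]]]
[[[-27,-15,16,0,0,0.001],[-26,-16,17,0,0,0],[0,0,32,0,0,0],[0,0,32,0,0,0]]]
end [ 0.4569 -0.2109  0.0356] 118.2
```

Emit:
{"fn": "servo_tool", "kwargs": {
  "motion": [
    [[0,0,-15,0,0,0],[0,0,-27,0,0,0],[0,0,-32,0,0,0],[-36,16,-4,0,0,-0.1],[-37,13,-4,0,0,-0.09]]
  ]
}}

```text
time: 21.5
ee_pos: [0.5559, 0.2613, 0.1083]
tcp_rot: [179.9, -0.1, 63.0]
wrist_force: [0.3, -1.3, 0.0]
opening: 0.0371
```

Emit:
{"fn": "servo_tool", "kwargs": {
  "motion": [
    [[-38,9,-5,0,0,-0.1],[-39,5,-4,0,0,-0.1],[-40,1,-4,0,0,-0.09],[-39,-2,-4,0,0,-0.1],[-39,-7,-4,0,0,-0.1]]
  ]
}}

```text
time: 22.0
ee_pos: [0.5065, 0.0689, 0.1285]
tcp_rot: [180.0, -0.0, 91.0]
wrist_force: [1.1, -0.5, -1.0]
opening: 0.0373
```

Emit:
{"fn": "servo_tool", "kwargs": {
  "motion": [
    [[-38,-10,-5,0,0,-0.09],[-37,-13,-4,0,0,-0.1],[-35,-17,-4,0,0,-0.1],[-34,-21,-4,0,0,-0.09],[-31,-23,-4,0,0,-0.1]]
  ]
}}

```text
time: 22.5
ee_pos: [0.4588, -0.1213, 0.1496]
tcp_rot: [180.0, 0.0, 118.5]
wrist_force: [0.9, -1.0, -1.0]
opening: 0.0372
```

Emit:
{"fn": "servo_tool", "kwargs": {
  "motion": [
    [[-26,-15,17,0,0,0],[-27,-15,16,0,0,0],[-26,-16,17,0,0,0],[0,0,25,0,0,0],[0,0,20,0,0,0]]
  ]
}}

```text
time: 23.0
ee_pos: [0.456, -0.2122, 0.053]
tcp_rot: [-180.0, -0.0, 118.1]
wrist_force: [-0.3, 0.4, -1.6]
opening: 0.0376
```

Emit:
{"fn": "servo_tool", "kwargs": {
  "motion": [
    [[0,0,10,0,0,0],[0,0,6,0,0,0],[0,0,0,0,0,0],[0,0,0,0,0,0]]
  ]
}}

```text
time: 23.4
ee_pos: [0.4569, -0.2112, 0.0385]
tcp_rot: [180.0, 0.1, 118.3]
wrist_force: [-0.1, 0.1, -1.1]
opening: 0.0374
```

```bash
python3 -c "
from snap import *
p=snap('w15');crop(p,200,120,240,215,2.5,'pics/w15z.png')
from plan import *
print(tl(*cur()[:2]))"
```

```text
23.45 [ 0.457  -0.2113  0.0386] [1.7995e+02 7.0000e-02 1.1827e+02] F [ 0.2 -0.4 -0.8] op 37.2 q [-25.  -0. -19.  71.  -0.  37.]
(np.float64(-1.48), np.float64(24.07))
```

View pics/w15z.png

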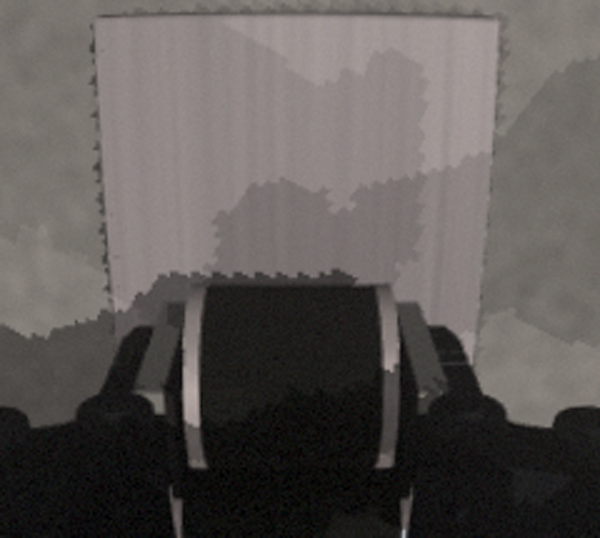

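Emit:
{"fn": "servo_tool", "kwargs": {
  "motion": [
    [[0,0.6,3,0,0,0],[-1.5,0,2.3,0,0,0],[-2,0,0,0,0,0],[-1,0,0,0,0,0],[0,0,0,0,0,0]]
  ]
}}

```text
time: 23.95
ee_pos: [0.4591, -0.2151, 0.0321]
tcp_rot: [-180.0, 0.0, 118.2]
wrist_force: [-0.3, -0.1, -0.9]
opening: 0.0375
```

Emit:
{"fn": "servo_tool", "kwargs": {
  "motion": [
    [[-0.5,0,0,0,0,0],[-0.5,0,0,0,0,0],[0,0,0,0,0,0],[0,0,0,0,0,0]]
  ]
}}

```text
time: 24.35
ee_pos: [0.4595, -0.2158, 0.0321]
tcp_rot: [-180.0, -0.0, 118.2]
wrist_force: [0.1, -0.1, -1.7]
opening: 0.0376
```

Emit:
{"fn": "servo_tool", "kwargs": {
  "motion": [
    [[-0.5,0,0,0,0,0],[0,0,0,0,0,0],[0,0,0,0,0,0]]
  ]
}}

```text
time: 24.65
ee_pos: [0.4598, -0.2162, 0.0321]
tcp_rot: [180.0, -0.0, 118.2]
wrist_force: [0.4, -0.4, -0.9]
opening: 0.0375
```

Emit:
{"fn": "servo_tool", "kwargs": {
  "motion": [
    [[-0.5,0,0,0,0,0],[0,0,0,0,0,0],[0,0,0,0,0,0]]
  ]
}}

```text
time: 24.95
ee_pos: [0.46, -0.2167, 0.0321]
tcp_rot: [180.0, 0.0, 118.2]
wrist_force: [1.3, 0.3, -0.5]
opening: 0.0374
```

Emit:
{"fn": "servo_tool", "kwargs": {
  "motion": [
    [[-0.5,0,0,0,0,0],[0,0,0,0,0,0],[0,0,0,0,0,0]]
  ]
}}

```text
time: 25.25
ee_pos: [0.4602, -0.217, 0.032]
tcp_rot: [-180.0, -0.0, 118.2]
wrist_force: [0.2, 0.6, 0.3]
opening: 0.0369
```

Emit:
{"fn": "servo_tool", "kwargs": {
  "motion": [
    [[-0.5,0,0,0,0,0],[0,0,0,0,0,0],[0,0,0,0,0,0]]
  ]
}}

```text
time: 25.55
ee_pos: [0.4602, -0.2172, 0.032]
tcp_rot: [-180.0, -0.1, 118.3]
wrist_force: [-3.0, 4.5, 2.2]
opening: 0.0376
```

Emit:
{"fn": "servo_tool", "kwargs": {
  "motion": [
    [[-0.4,0,0,0,0,0],[0,0,0,0,0,0],[0,0,0,0,0,0]]
  ]
}}

```text
time: 25.85
ee_pos: [0.4602, -0.2173, 0.032]
tcp_rot: [-180.0, -0.1, 118.3]
wrist_force: [-2.9, 6.1, 1.7]
opening: 0.0376
```

```bash
python3 -c "
from snap import *
p=snap('w16');crop(p,200,120,240,215,2.5,'pics/w16z.png');snap('s16','side')
from plan import *
print(tl(*cur()[:2]))
p=pickle.load(open('s16.pkl','rb')); crop(p,230,230,140,150,4,'pics/s16z.png')"
```

```text
25.9 [ 0.4602 -0.2173  0.0319] [-1.7999e+02 -9.0000e-02  1.1826e+02] F [-4.3  6.2  1.5] op 37.5 q [-25.   1. -18.  71.   0.  36.]
25.95 [ 0.4602 -0.2173  0.0319] [-1.7999e+02 -9.0000e-02  1.1826e+02] F [-3.   5.9  2.3] op 37.0 q [-25.   1. -18.  71.   0.  36.]
(np.float64(-1.51), np.float64(17.28))
```

View pics/s16z.png

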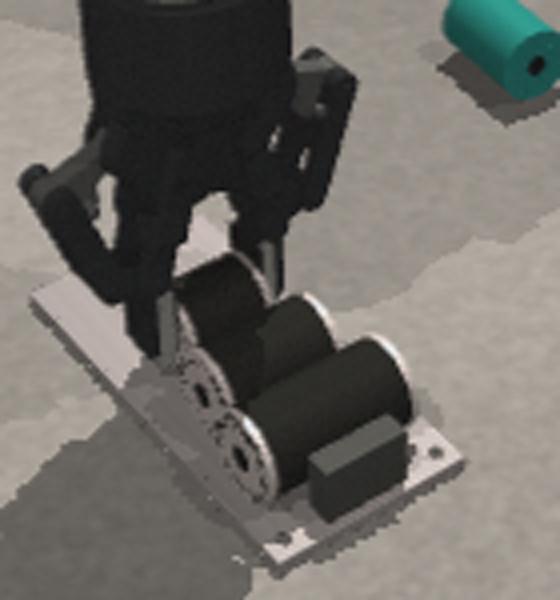

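View pics/w16z.png

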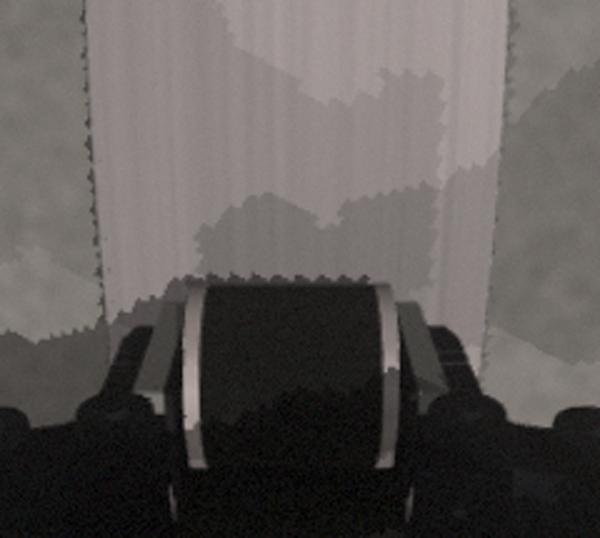

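Emit:
{"fn": "servo_tool", "kwargs": {
  "motion": [
    [[0.4,0,0.4,0,0,0],[0,0,0.2,0,0,0],[0,0,0,0,0,0]]
  ]
}}

```text
time: 26.25
ee_pos: [0.4602, -0.2172, 0.0315]
tcp_rot: [-180.0, -0.0, 118.3]
wrist_force: [-3.2, 4.8, 3.4]
opening: 0.037
```

Emit:
{"fn": "servo_tool", "kwargs": {
  "motion": [
    [[0,0,0,0,0,0],[0,0,0,0,0,0],[0,0,0,0,0,0],[0,0,0,0,0,0]]
  ],
  "gripper": 56
}}

```text
time: 26.65
ee_pos: [0.4606, -0.2177, 0.0316]
tcp_rot: [180.0, 0.0, 118.2]
wrist_force: [0.7, -0.5, 0.0]
opening: 0.056
```

```bash
python3 -c "
from snap import *
p=snap('w17');crop(p,200,120,240,215,2.5,'pics/w17z.png')
from plan import *
print(tl(*cur()[:2]))
s=(*cur()[:3],118.2)
plan(s,[(s[0],s[1],.11,118.2),(.4645,.1780,.15,80.8)],step=42)"
```

```text
26.7 [ 0.4606 -0.2177  0.0315] [1.8000e+02 2.0000e-02 1.1824e+02] F [ 0.7 -0.4 -0. ] op 56.0 q [-25.   1. -18.  71.  -0.  36.]
(np.float64(-1.39), np.float64(16.75))
[[[0,0,-39,0,0,0],[0,0,-39,0,0,0],[35,19,-4,0,0,0.07],[36,17,-4,0,0,0.06],[36,14,-4,0,0,0.07]]]
[[[38,12,-4,0,0,0.06],[39,9,-4,0,0,0.07],[39,7,-4,0,0,0.06],[39,5,-4,0,0,0.07],[39,1,-4,0,0,0.06]]]
[[[40,-1,-4,0,0,0.07],[40,-3,-4,0,0,0.06]]]
end [0.4646 0.1785 0.1495] 80.96
```

View pics/w17z.png

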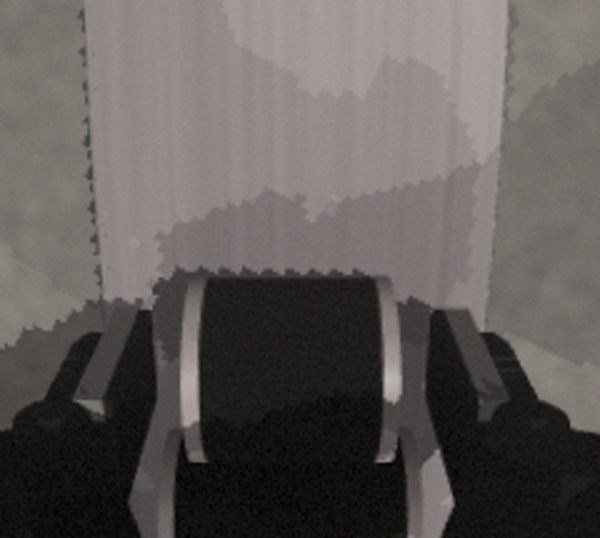

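Emit:
{"fn": "servo_tool", "kwargs": {
  "motion": [
    [[0,0,-15,0,0,0],[0,0,-28,0,0,0],[0,0,-35,0,0,0],[35,19,-4,0,0,0.07],[36,17,-4,0,0,0.06]]
  ]
}}

```text
time: 27.2
ee_pos: [0.4619, -0.1378, 0.12]
tcp_rot: [179.9, 0.1, 110.5]
wrist_force: [-0.7, -1.1, -0.5]
opening: 0.0556
```

Emit:
{"fn": "servo_tool", "kwargs": {
  "motion": [
    [[36,14,-4,0,0,0.07],[38,12,-4,0,0,0.06],[39,9,-4,0,0,0.07],[39,7,-4,0,0,0.06],[39,5,-4,0,0,0.07]]
  ],
  "gripper": 68
}}

```text
time: 27.7
ee_pos: [0.4634, 0.0611, 0.1391]
tcp_rot: [179.9, -0.0, 91.7]
wrist_force: [0.5, -0.5, 0.5]
opening: 0.0678
```

Emit:
{"fn": "servo_tool", "kwargs": {
  "motion": [
    [[39,1,-4,0,0,0.06],[40,-1,-4,0,0,0.07],[40,-3,-4,0,0,0.06],[0,0,0,0,0,0],[0,0,0,0,0,0]]
  ]
}}

```text
time: 28.2
ee_pos: [0.4641, 0.1794, 0.1504]
tcp_rot: [180.0, -0.0, 81.1]
wrist_force: [0.3, 0.2, 0.2]
opening: 0.068
```

Emit:
{"fn": "servo_tool", "kwargs": {
  "motion": [
    [[0,0,0,0,0,0],[0,0,0,0,0,0]]
  ]
}}

```text
time: 28.4
ee_pos: [0.4642, 0.1777, 0.1498]
tcp_rot: [180.0, 0.0, 80.9]
wrist_force: [0.4, 0.5, -0.4]
opening: 0.068
```

```bash
python3 -c "
from snap import *
p=snap('w18');crop(p,260,140,110,100,5.5,'pics/w18z.png')"
```

```text
28.45 [0.4643 0.1776 0.1497] [179.99   0.    80.93] F [ 0.1 -0.  -0.1] op 67.9 q [ 21.  -3.  -9.  84.  -0. 120.]
```

View pics/w18z.png

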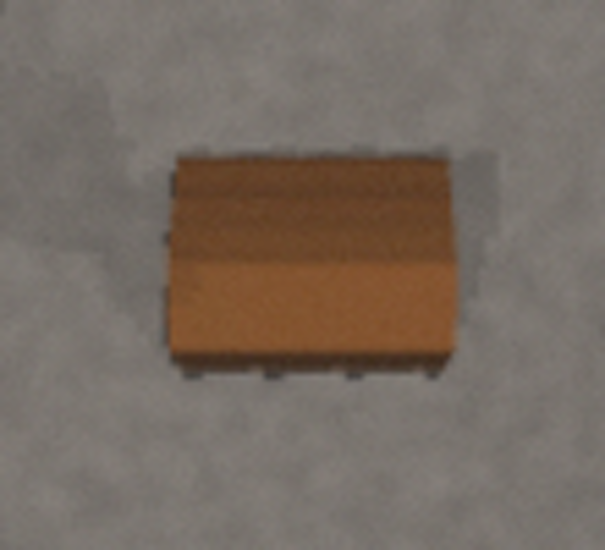

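View pics/w18.png

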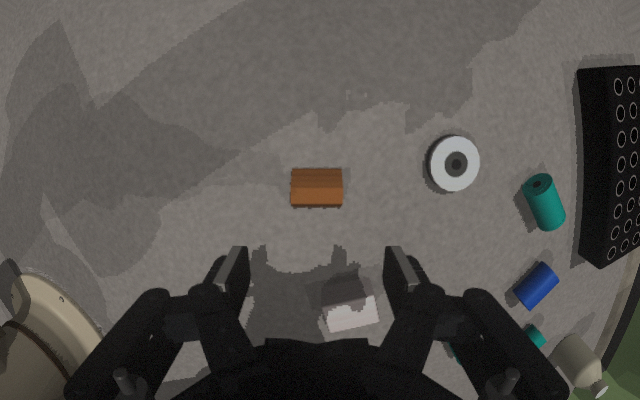

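```bash
python3 - <<'E'
from h import *
from plan import *
p=pickle.load(open("w18.pkl","rb"));s=cur();w=np.radians(s[3])
f=lambda u,v,z:at(p,260+(u+.5)/5.5-.5,140+(v+.5)/5.5-.5,z,True)
def off(c):
    d=c-np.array(s[:3]); return (1000*(np.cos(w)*d[0]+np.sin(w)*d[1])).round(2),(1000*(np.sin(w)*d[0]-np.cos(w)*d[1])).round(2)
for a in ((313,156,0),(313,373,0),(313,260,.026),(313,352,.026),(172,306,.026),(455,306,.026)): print(a,off(f(*a)))
E
```

```text
(313, 156, 0) (np.float64(19.59), np.float64(0.4))
(313, 373, 0) (np.float64(-18.06), np.float64(0.43))
(313, 260, 0.026) (np.float64(8.99), np.float64(0.33))
(313, 352, 0.026) (np.float64(-5.64), np.float64(0.35))
(172, 306, 0.026) (np.float64(1.74), np.float64(-21.16))
(455, 306, 0.026) (np.float64(1.74), np.float64(22.0))
```

Emit:
{"fn": "servo_tool", "kwargs": {
  "motion": [
    [[1.2,0.4,30,0,0,0],[0,0,30,0,0,0],[0,0,28,0,0,0],[0,0,20,0,0,0],[0,0,12,0,0,0]]
  ]
}}

```text
time: 28.95
ee_pos: [0.464, 0.1787, 0.0278]
tcp_rot: [-179.9, 0.1, 80.9]
wrist_force: [-0.3, -0.3, 0.6]
opening: 0.0679
```

Emit:
{"fn": "servo_tool", "kwargs": {
  "motion": [
    [[0,0,5,0,0,0],[0,0,0,0,0,0],[0,0,0,0,0,0]]
  ]
}}

```text
time: 29.25
ee_pos: [0.4653, 0.1798, 0.0255]
tcp_rot: [179.9, -0.0, 81.0]
wrist_force: [1.1, -0.4, 0.5]
opening: 0.068
```

Emit:
{"fn": "servo_tool", "kwargs": {
  "motion": [
    [[0,0,0,0,0,0],[0,0,0,0,0,0],[0,0,0,0,0,0],[0,0,0,0,0,0],[0,0,0,0,0,0]]
  ],
  "gripper": 34,
  "newtons": 40
}}

```text
time: 29.75
ee_pos: [0.4654, 0.18, 0.0256]
tcp_rot: [179.9, -0.0, 81.0]
wrist_force: [-0.1, -0.5, 6.3]
opening: 0.0433
```

```bash
python3 -c "
from snap import *
p=snap('w19');crop(p,220,210,200,150,3,'pics/w19z.png')"
```

```text
29.8 [0.4653 0.18   0.0255] [ 1.7991e+02 -5.0000e-02  8.1010e+01] F [ 0.5 -0.5  6.3] op 43.1 q [ 21.  -0. -20.  70.  -0. 120.]
```

View pics/w19z.png

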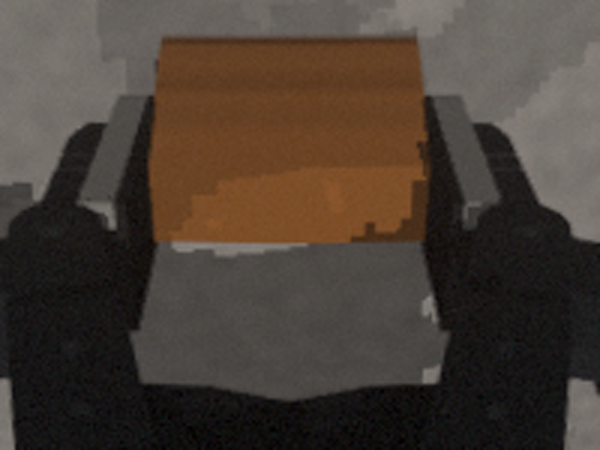

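```bash
python3 - <<'E'
from h import *
from plan import *
p=pickle.load(open("w19.pkl","rb"));s=cur();w=np.radians(s[3])
f=lambda u,v,z:at(p,220+(u+.5)/3-.5,210+(v+.5)/3-.5,z,True)
def off(c):
    d=c-np.array(s[:3]); return (1000*(np.cos(w)*d[0]+np.sin(w)*d[1])).round(2),(1000*(np.sin(w)*d[0]-np.cos(w)*d[1])).round(2)
print(off(f(290,38,0)),off(f(290,242,.026)),off(f(152,200,.026)),off(f(428,200,.026)))
plan(s,[(s[0],s[1],.10,81),(.45,-.10,.14,118.2),tw(-1,56,90),tw(-1,56,36)],step=42)
E
```

```text
(np.float64(16.74), np.float64(0.02)) (np.float64(-8.08), np.float64(-0.06)) (np.float64(-0.38), np.float64(-21.66)) (np.float64(-0.46), np.float64(21.55))
[[[0,0,-37,0,0,0],[0,0,-37,0,0,0],[-40,4,-6,0,0,-0.09],[-40,1,-6,0,0,-0.1],[-40,-4,-5,0,0,-0.09]]]
[[[-39,-7,-6,0,0,-0.09],[-39,-11,-6,0,0,-0.09],[-37,-14,-6,0,0,-0.1],[-36,-17,-5,0,0,-0.09],[-23,-15,17,0,0,0]]]
[[[-24,-16,16,0,0,0.001],[-23,-15,17,0,0,0],[0,0,27,0,0,0],[0,0,27,0,0,0]]]
end [ 0.4428 -0.1829  0.0355] 118.2
```

Emit:
{"fn": "servo_tool", "kwargs": {
  "motion": [
    [[0,0,-15,0,0,0],[0,0,-27,0,0,0],[0,0,-32,0,0,0],[-40,4,-6,0,0,-0.09],[-40,1,-6,0,0,-0.1]]
  ]
}}

```text
time: 30.3
ee_pos: [0.461, 0.0995, 0.1126]
tcp_rot: [179.9, -0.0, 92.2]
wrist_force: [1.4, -0.5, -1.0]
opening: 0.043
```

Emit:
{"fn": "servo_tool", "kwargs": {
  "motion": [
    [[-40,-4,-5,0,0,-0.09],[-39,-7,-6,0,0,-0.09],[-39,-11,-6,0,0,-0.09],[-37,-14,-6,0,0,-0.1],[-36,-17,-5,0,0,-0.09]]
  ]
}}

```text
time: 30.8
ee_pos: [0.4492, -0.1013, 0.14]
tcp_rot: [179.9, 0.0, 118.5]
wrist_force: [0.8, -0.5, -0.3]
opening: 0.0434
```

Emit:
{"fn": "servo_tool", "kwargs": {
  "motion": [
    [[-23,-15,17,0,0,0],[-24,-16,16,0,0,0],[-23,-15,17,0,0,0],[0,0,25,0,0,0],[0,0,16,0,0,0]]
  ]
}}

```text
time: 31.3
ee_pos: [0.4415, -0.1839, 0.0468]
tcp_rot: [-180.0, -0.0, 118.1]
wrist_force: [-0.3, 0.9, -1.3]
opening: 0.0432
```

Emit:
{"fn": "servo_tool", "kwargs": {
  "motion": [
    [[0,0,8,0,0,0],[0,0,4,0,0,0],[0,0,0,0,0,0],[0,0,0,0,0,0]]
  ]
}}

```text
time: 31.7
ee_pos: [0.4427, -0.1832, 0.0365]
tcp_rot: [180.0, 0.1, 118.3]
wrist_force: [-0.2, 0.0, -1.4]
opening: 0.043
```

```bash
python3 -c "
from snap import *
p=snap('w20');crop(p,200,120,240,215,2.5,'pics/w20z.png')
from plan import *
print(tl(*cur()[:2]))"
```

```text
31.75 [ 0.4427 -0.1832  0.0365] [1.7995e+02 6.0000e-02 1.1827e+02] F [-0.1 -0.3 -1.1] op 43.3 q [-22.  -3. -22.  71.  -0.  39.]
(np.float64(-0.83), np.float64(55.55))
```

View pics/w20z.png

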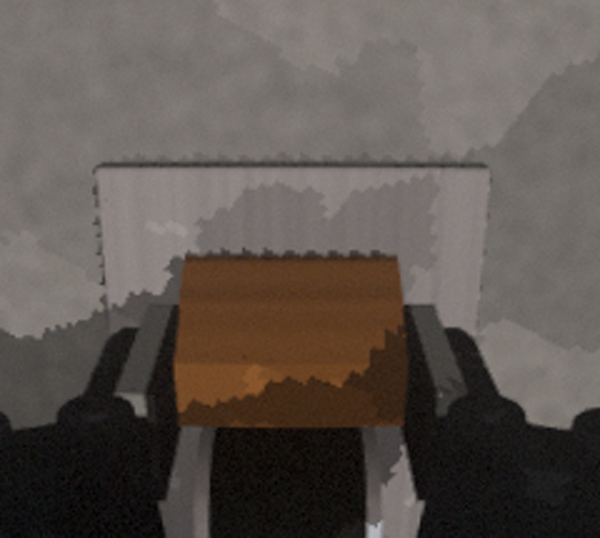

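Emit:
{"fn": "servo_tool", "kwargs": {
  "motion": [
    [[0,0.4,2.5,0,0,0],[-2,0,1.5,0,0,0],[-2,0,0,0,0,0],[-1.5,0,0,0,0,0],[0,0,0,0,0,0]]
  ]
}}

```text
time: 32.25
ee_pos: [0.4453, -0.1881, 0.0315]
tcp_rot: [180.0, 0.0, 118.2]
wrist_force: [0.3, 0.0, 0.9]
opening: 0.0433
```

Emit:
{"fn": "servo_tool", "kwargs": {
  "motion": [
    [[-0.5,0,0,0,0,0],[0,0,0,0,0,0],[0,0,0,0,0,0]]
  ]
}}

```text
time: 32.55
ee_pos: [0.4454, -0.1883, 0.0315]
tcp_rot: [180.0, 0.0, 118.2]
wrist_force: [0.2, 0.3, 0.6]
opening: 0.0431
```

Emit:
{"fn": "servo_tool", "kwargs": {
  "motion": [
    [[-0.5,0,0,0,0,0],[0,0,0,0,0,0],[0,0,0,0,0,0]]
  ]
}}

```text
time: 32.85
ee_pos: [0.4456, -0.1887, 0.0315]
tcp_rot: [180.0, -0.0, 118.2]
wrist_force: [-1.1, 1.6, 1.6]
opening: 0.0433
```

Emit:
{"fn": "servo_tool", "kwargs": {
  "motion": [
    [[-0.5,0,0,0,0,0],[0,0,0,0,0,0],[0,0,0,0,0,0]]
  ]
}}

```text
time: 33.15
ee_pos: [0.4459, -0.1892, 0.0315]
tcp_rot: [180.0, 0.0, 118.2]
wrist_force: [-0.1, 0.7, 2.3]
opening: 0.0434
```

Emit:
{"fn": "servo_tool", "kwargs": {
  "motion": [
    [[-0.5,0,0,0,0,0],[0,0,0,0,0,0],[0,0,0,0,0,0]]
  ]
}}

```text
time: 33.45
ee_pos: [0.4461, -0.1896, 0.0316]
tcp_rot: [180.0, 0.0, 118.2]
wrist_force: [-1.7, 1.6, 3.1]
opening: 0.0432
```

Emit:
{"fn": "servo_tool", "kwargs": {
  "motion": [
    [[-0.4,0,0,0,0,0],[0,0,0,0,0,0],[0,0,0,0,0,0]]
  ]
}}

```text
time: 33.75
ee_pos: [0.4463, -0.19, 0.0315]
tcp_rot: [180.0, 0.0, 118.2]
wrist_force: [-1.1, 1.3, 3.6]
opening: 0.0428
```

Emit:
{"fn": "servo_tool", "kwargs": {
  "motion": [
    [[-0.4,0,0,0,0,0],[0,0,0,0,0,0],[0,0,0,0,0,0]]
  ]
}}

```text
time: 34.05
ee_pos: [0.4464, -0.1902, 0.0315]
tcp_rot: [180.0, -0.0, 118.3]
wrist_force: [-2.2, 3.5, 5.0]
opening: 0.0427
```

```bash
python3 -c "
from snap import *
p=snap('w21');crop(p,200,120,240,215,2.5,'pics/w21z.png');snap('s21','side')
from plan import *
print(tl(*cur()[:2]))
p=pickle.load(open('s21.pkl','rb')); crop(p,230,230,140,150,4,'pics/s21z.png')"
```

```text
34.1 [ 0.4464 -0.1901  0.0315] [ 1.7999e+02 -2.0000e-02  1.1825e+02] F [-1.8  3.3  5.1] op 43.0 q [-23.  -2. -22.  71.   0.  39.]
34.15 [ 0.4464 -0.1901  0.0315] [ 1.7999e+02 -2.0000e-02  1.1825e+02] F [-1.7  2.9  4.9] op 42.9 q [-23.  -2. -22.  71.   0.  39.]
(np.float64(-0.87), np.float64(47.74))
```

View pics/w21z.png

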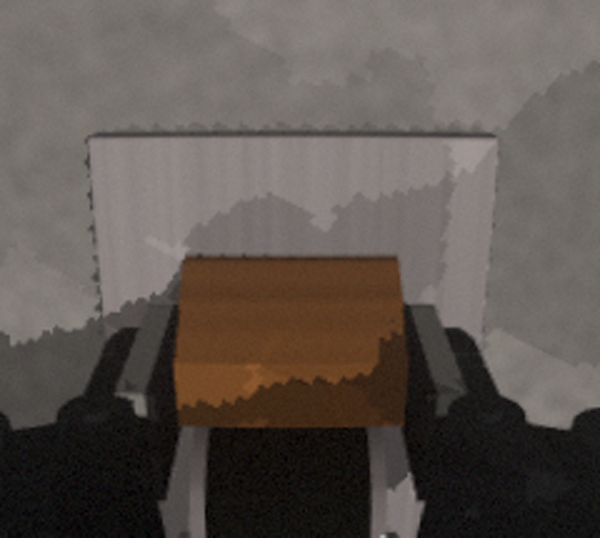

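View pics/s21z.png

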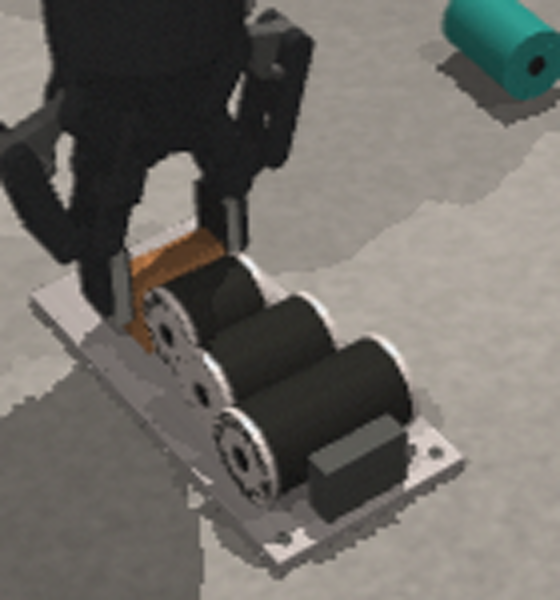

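Emit:
{"fn": "servo_tool", "kwargs": {
  "motion": [
    [[0,0,0,0,0,0],[0,0,0,0,0,0],[0,0,0,0,0,0],[0,0,0,0,0,0]]
  ],
  "gripper": 62
}}

```text
time: 34.55
ee_pos: [0.4464, -0.1904, 0.0314]
tcp_rot: [-180.0, 0.0, 118.2]
wrist_force: [0.1, 0.1, 0.7]
opening: 0.062
```

Emit:
{"fn": "servo_tool", "kwargs": {
  "motion": [
    [[0,0,-12,0,0,0],[0,0,-20,0,0,0],[0,0,-30,0,0,0],[0,0,-35,0,0,0],[0,0,-35,0,0,0]]
  ]
}}

```text
time: 35.05
ee_pos: [0.4462, -0.1903, 0.1657]
tcp_rot: [180.0, 0.0, 118.2]
wrist_force: [0.8, 0.3, -0.3]
opening: 0.062
```

Emit:
{"fn": "servo_tool", "kwargs": {
  "motion": [
    [[30,20,-20,0,0,0],[30,30,0,0,0,0],[30,30,0,0,0,0],[30,30,0,0,0,0],[20,20,0,0,0,0]]
  ]
}}

```text
time: 35.55
ee_pos: [0.4951, -0.0031, 0.1846]
tcp_rot: [179.9, 0.0, 118.3]
wrist_force: [-0.0, 0.7, -1.5]
opening: 0.0622
```

```bash
python3 -c "
from snap import *
p=snap('t22','top');crop(p,370,200,100,90,6,'pics/t22z.png')
p=snap('s22','side'); crop(p,230,240,140,140,4.2,'pics/s22z.png')"
```

```text
35.6 [ 0.4959 -0.0008  0.1843] [ 1.7989e+02 -4.0000e-02  1.1839e+02] F [-1.1  1.5 -1. ] op 61.8 q [-0. -3. -6. 88.  0. 61.]
35.65 [ 0.4953 -0.0027  0.1843] [179.94  -0.   118.46] F [ 0.2 -0.5  0.2] op 61.7 q [-0. -3. -6. 88.  0. 61.]
```

View pics/t22z.png

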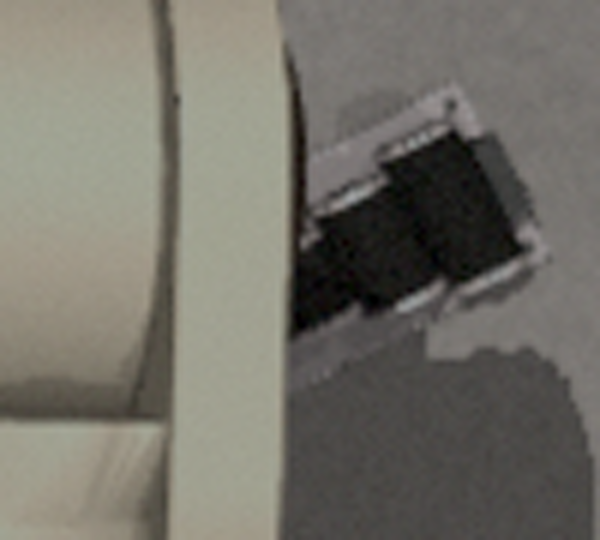

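View pics/s22z.png

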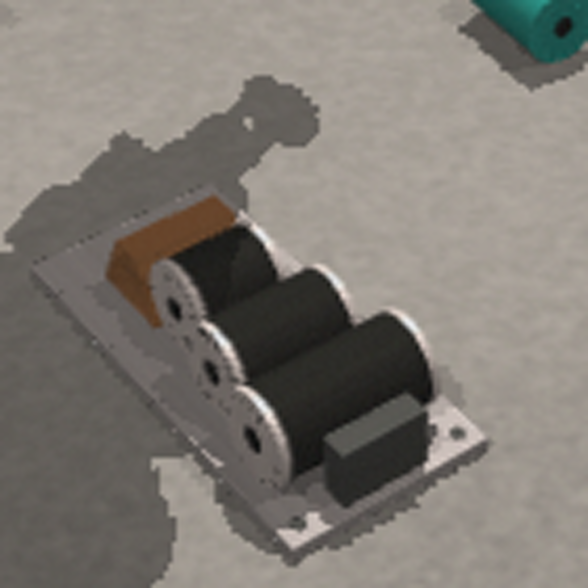

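View pics/t22.png

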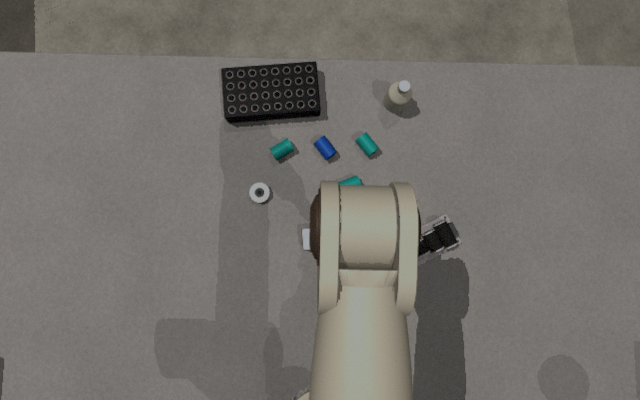

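Emit:
{"fn": "servo_tool", "kwargs": {
  "motion": [
    [[36,20,-5,0,0,0],[36,18,-5,0,0,0],[36,18,-5,0,0,0],[36,18,0,0,0,0],[36,18,0,0,0,0]]
  ]
}}

```text
time: 36.15
ee_pos: [0.4905, 0.1976, 0.1996]
tcp_rot: [179.9, 0.0, 118.2]
wrist_force: [1.2, 0.1, -0.9]
opening: 0.0619
```

Emit:
{"fn": "servo_tool", "kwargs": {
  "motion": [
    [[30,15,0,0,0,0],[20,10,0,0,0,0],[0,0,0,0,0,0],[0,0,0,0,0,0],[0,0,0,0,0,0]]
  ]
}}

```text
time: 36.65
ee_pos: [0.4891, 0.2515, 0.1989]
tcp_rot: [180.0, 0.0, 118.2]
wrist_force: [-0.3, 0.1, 0.4]
opening: 0.0621
```

```bash
python3 -c "
from snap import *
p=snap('t23','top');crop(p,370,200,100,90,6,'pics/t23z.png')
p=snap('s23','side'); crop(p,230,240,140,140,4.2,'pics/s23z.png')"
```

```text
36.7 [0.4891 0.2514 0.1989] [1.7999e+02 1.0000e-02 1.1817e+02] F [0.9 0.1 0.2] op 61.9 q [27.  4.  4. 89. -0. 89.]
36.75 [0.4892 0.2514 0.1988] [1.7998e+02 1.0000e-02 1.1817e+02] F [ 0.7 -0.2 -1. ] op 61.9 q [27.  4.  4. 89. -0. 89.]
```

View pics/t23z.png

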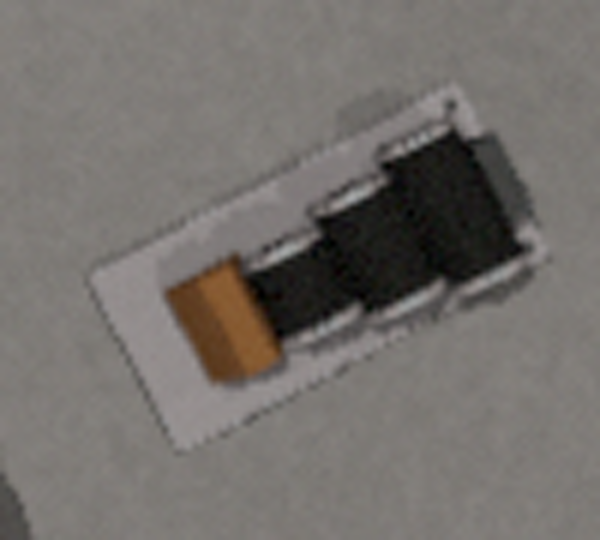

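View pics/s23z.png

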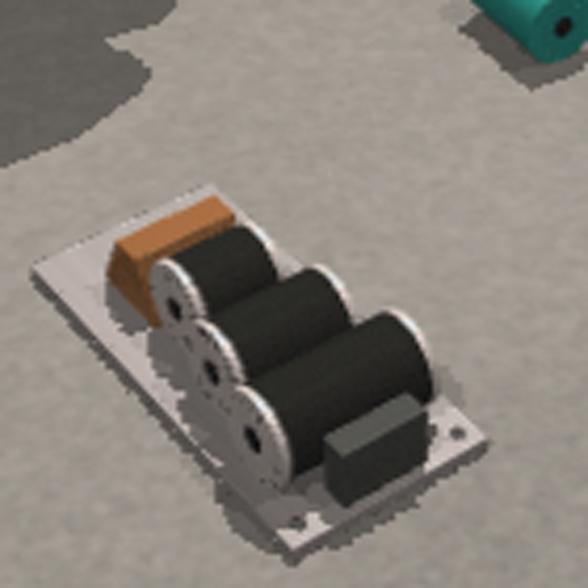

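The top view (tray corners at about (92,270) and (545,250) in the zoom) and the side view both show a tight, square, centred row with the chock flat against the short roller. I'm handing the job in.

```bash
python3 -c "
from workcell import bot
print(bot.job_done())"
```

```text
the job is handed in; nothing more can be done
None
```

All three rollers and the chock are parked on the tray as asked, and I handed the job in at about 37 s of the 99 s allowed.

- **Rollers:** I gripped each black roller by its end faces and nudged it until the wrist force showed contact. The longest went against the stop, then the middle one against it, then the shortest. By my estimate from the tool positions, their centres along the tray are about y = -56, -20 and +16 mm, and all three sit within about 1 mm of the centre line.
- **Chock:** I set it flat and square, and slid it up until it touched the shortest roller, at about y = 46.6 mm. The rise in force at that contact was small, about 2–3 N. The final pictures show it close against the roller.
- **Last checks:** With the arm clear, the top and side pictures show a tight, square row that did not move after I let go. The side force stayed at or below about 11 N throughout.
- **Left alone:** I did not touch the aluminium block, the pulley, or the blue and turquoise look-alikes. I did not measure their positions again at the end.
- **Disagreements:** The camera and arm readings for sideways position differed by about 1 mm. None of my checks failed.

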